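# Chair kit: slats from under the press beam, three cartons on the scale

### The job

Make up the kit for one chair: draw every slat out from under the dark oak press beam, leaving the beam in its place, and lay them flat in the green tray. Check the empty scale by standing the brass check weight alone at the middle of its pan, letting go so that the pan settles, and put it back on its cork pad; only then weigh out the screws: exactly three cartons in a row along the middle of the scale's pan; any other cartons stay on the bench. Leave the hammer, the glue bottle and the bolt bin where they are.

Things in the scene. Friction and masses are not known exactly. Their poses are not given: they have to be found in the camera images.
- stand: press stand fixed to the bench: four plywood runners lying along its x axis (each 80 mm long, 10 mm high, centred at y = -118, -40, 40, 118 mm, the inner ones 26 mm and the outer ones 24 mm wide) and, in front of the two outer runners, two dark steel stop posts 24 mm square and 45 mm high (x from -56 to -32 mm, y = -118 and 118 mm). Origin on the bench at the middle of the runners; x points away from the robot; slats are drawn out towards -x, between the posts
- beam: dark oak press beam with two blue bands, 60 x 280 x 44 mm (x, y, z), about 0.65 kg, loose, lying across the stand parallel to its y axis, on top of the slats, 2 mm clear of the runners (it settles on to them when the slats are gone), 0 to 4 mm behind the two stop posts, which keep it from following a slat drawn towards -x. Nothing holds it from behind or above. Origin at its centre
- tray: green open kit tray fixed to the bench, 212 x 132 x 18 mm outside (x, y, z), walls and floor 5 mm thick. Origin under the centre of its floor, z up; inside 202 x 122 mm, wide enough for the slats to lie lengthwise along x, one on top of another if wished
- scale: white body of the sprung bench scale, fixed to the bench, 190 x 110 x 34 mm under a steel pan, with a low pointer post at its +x end (x about 142 mm, 95 mm high, 50 mm wide across y). Origin on the bench under the middle of the pan, z up
- pan_top (a point): centre of the upper face of the scale's steel pan, 70 mm above the bench when empty; the pan is 250 x 130 mm (x, y), inside its 6 mm high lip 242 x 122 mm, so three cartons fit in a row along x, 75 mm apart. Axes as the scale's; it sinks with the pan
- pan (a joint): how far the pan has sunk, in m: 0 when empty, 5 mm for each carton on it (stiffness 490 N/m), stop at 30 mm
- weight: brass check weight, a plain block 46 x 46 x 34 mm (x, y, z), 0.5 kg, loose, on its cork pad at the start; alone on the pan it sinks it 10 mm. Origin at its centre
- pad: cork pad fixed to the bench, 90 x 90 x 3 mm, the check weight's place; origin under its centre
- hammer: bystander: hammer lying on the bench, about 280 mm long along its x; leave it alone
- glue: bystander: white glue bottle, 60 mm across, 150 mm high; origin at its foot; leave it alone
- bin: bystander: small green open bin of bolts, 110 x 160 x 50 mm; origin under its floor; leave it alone
- slat1: pale wooden chair slat, 150 x 36 x 12 mm (x, y, z), 50 g, loose; origin at its centre. If present it lies flat on the bench under the beam, between two runners (y about -80 mm on the stand), along the stand's x; its near end sticks out 87 to 103 mm in front of the beam, its far end stops under the beam or up to 5 mm beyond its far face. Two or three of the three slats are present
- slat2: pale wooden chair slat, 150 x 36 x 12 mm (x, y, z), 50 g, loose; origin at its centre. If present it lies flat on the bench under the beam, between two runners (y about 0 mm on the stand), along the stand's x; its near end sticks out 87 to 103 mm in front of the beam, its far end stops under the beam or up to 5 mm beyond its far face. Two or three of the three slats are present
- slat3: pale wooden chair slat, 150 x 36 x 12 mm (x, y, z), 50 g, loose; origin at its centre. If present it lies flat on the bench under the beam, between two runners (y about 80 mm on the stand), along the stand's x; its near end sticks out 87 to 103 mm in front of the beam, its far end stops under the beam or up to 5 mm beyond its far face. Two or three of the three slats are present
- carton1: brown cardboard carton of screws with a red band, rigid and closed, 60 x 45 x 40 mm (x, y, z), 250 g, loose on the bench; origin at its centre. Three to five of the five cartons are present
- carton2: brown cardboard carton of screws with a red band, rigid and closed, 60 x 45 x 40 mm (x, y, z), 250 g, loose on the bench; origin at its centre. Three to five of the five cartons are present
- carton3: brown cardboard carton of screws with a red band, rigid and closed, 60 x 45 x 40 mm (x, y, z), 250 g, loose on the bench; origin at its centre. Three to five of the five cartons are present
- carton4: brown cardboard carton of screws with a red band, rigid and closed, 60 x 45 x 40 mm (x, y, z), 250 g, loose on the bench; origin at its centre. Three to five of the five cartons are present
- carton5: brown cardboard carton of screws with a red band, rigid and closed, 60 x 45 x 40 mm (x, y, z), 250 g, loose on the bench; origin at its centre. Three to five of the five cartons are present
Things that resemble listed ones, but are neither listed nor needed, are in the scene too. What is shaped like the slat1 but grey is not meant. What is shaped like the carton4 but pink is not meant.

How it is judged (in metres and radians):
On the way, in this order (a step that is already met when the one before it is completed fails the run):
1. the brass check weight stands alone, let go, at the middle of the pan, which has sunk 10 mm (x of weight in the frame of pan_top between -0.03 and 0.03 m and y of weight in the frame of pan_top between -0.03 and 0.03 m and z of weight in the frame of pan_top between 0.01 and 0.04 m and value of joint pan between 0.008 and 0.012 m and contact force between the fingers and weight below 0.1 N), for 0.3 s.
2. the check weight is back on its cork pad and the pan is empty (horizontal distance between weight and pad below 0.035 m and height (world z) of weight below 0.04 m and value of joint pan below 0.002 m), for 0.2 s.
At the end, for the whole second after the job is handed in: slats flat in the tray (within 40 mm along, 50 mm across of its centre); exactly three cartons on the pan, unstacked (sunk 12.5-17.5 mm; centres within 105 mm along, 35 mm across of pan centre); others on the bench; weight within 35 mm of pad centre; beam within 15 mm of its start; all at rest (x of slat1 in the frame of tray between -0.04 and 0.04 m and y of slat1 in the frame of tray between -0.05 and 0.05 m and z of slat1 in the frame of tray between 0.005 and 0.05 m and (angle between slat1's own z axis and vertical below 0.2 rad or angle between slat1's own z axis and vertical above 2.94 rad) and linear speed of each of slat1, slat2, slat3, carton1, carton2, carton3, carton4, carton5, beam, weight below 0.02 m/s and x of slat2 in the frame of tray between -0.04 and 0.04 m and y of slat2 in the frame of tray between -0.05 and 0.05 m and z of slat2 in the frame of tray between 0.005 and 0.05 m and (angle between slat2's own z axis and vertical below 0.2 rad or angle between slat2's own z axis and vertical above 2.94 rad) and x of slat3 in the frame of tray between -0.04 and 0.04 m and y of slat3 in the frame of tray between -0.05 and 0.05 m and z of slat3 in the frame of tray between 0.005 and 0.05 m and (angle between slat3's own z axis and vertical below 0.2 rad or angle between slat3's own z axis and vertical above 2.94 rad) and ((x of carton1 in the frame of pan_top between -0.105 and 0.105 m and y of carton1 in the frame of pan_top between -0.035 and 0.035 m and z of carton1 in the frame of pan_top between 0.01 and 0.045 m) or (height (world z) of carton1 below 0.045 m and horizontal distance between carton1 and tray above 0.09 m)) and ((x of carton2 in the frame of pan_top between -0.105 and 0.105 m and y of carton2 in the frame of pan_top between -0.035 and 0.035 m and z of carton2 in the frame of pan_top between 0.01 and 0.045 m) or (height (world z) of carton2 below 0.045 m and horizontal distance between carton2 and tray above 0.09 m)) and ((x of carton3 in the frame of pan_top between -0.105 and 0.105 m and y of carton3 in the frame of pan_top between -0.035 and 0.035 m and z of carton3 in the frame of pan_top between 0.01 and 0.045 m) or (height (world z) of carton3 below 0.045 m and horizontal distance between carton3 and tray above 0.09 m)) and ((x of carton4 in the frame of pan_top between -0.105 and 0.105 m and y of carton4 in the frame of pan_top between -0.035 and 0.035 m and z of carton4 in the frame of pan_top between 0.01 and 0.045 m) or (height (world z) of carton4 below 0.045 m and horizontal distance between carton4 and tray above 0.09 m)) and ((x of carton5 in the frame of pan_top between -0.105 and 0.105 m and y of carton5 in the frame of pan_top between -0.035 and 0.035 m and z of carton5 in the frame of pan_top between 0.01 and 0.045 m) or (height (world z) of carton5 below 0.045 m and horizontal distance between carton5 and tray above 0.09 m)) and value of joint pan between 0.0125 and 0.0175 m and distance of beam from where it was at the start of the episode below 0.015 m and angle between beam's own z axis and vertical below 0.06 rad and horizontal distance between weight and pad below 0.035 m and height (world z) of weight below 0.04 m); the robot touches nothing.
It fails at once if the oak beam is shifted by more than 20 mm or turned or lifted off its support (distance of beam from where it was at the start of the episode above 0.02 m or angle between beam's own z axis and vertical above 0.1 rad or angle between the y axis of beam and the y axis of stand, either way round above 0.1 rad).
It fails at once if the hammer is knocked more than 40 mm out of its place (distance of hammer from where it was at the start of the episode above 0.04 m).
It fails at once if the glue bottle is knocked more than 40 mm out of its place (distance of glue from where it was at the start of the episode above 0.04 m).
It fails at once if the green bolt bin is knocked more than 40 mm out of its place (distance of bin from where it was at the start of the episode above 0.04 m).
Of slat1, slat2, slat3 only 2 to 3 are there at a start; the rules pass over those that are not, and their reading is None.
Of carton1, carton2, carton3, carton4, carton5 only 3 to 5 are there at a start; the rules pass over those that are not, and their reading is None.
At some moment in a run one of carton1, carton2, carton3, carton4, carton5 may be knocked a few centimetres aside while the robot is not near it.
Once in a run the grip may slacken for a moment while it holds something.
It also fails if it takes over 210 s, if anything falls off the work surface, if the arm or the gripper's body presses on something with over 40 N, if the wrist force passes 120 N, or if a joint passes its speed limit or range.

### The arm

A 7-joint arm with a two-finger parallel gripper is mounted at the origin on the work surface. World frame = base frame: x ahead of the robot, y to its left, z up, the work surface at z = 0. Lengths are in mm, angles in rad, forces in N, time in s.
With the tool pointing down it reaches from about 400 to 875 mm from the base axis. Payload 4.4 kg.
Tool frame: the origin (TCP) lies at the very end of the fingers, on their centre line; the grasp point (between the pads) lies ctrl.grip_depth behind it (ctrl.grip_depth is the distance from the TCP to the grasp point, in mm); y points along the fingers, x is the direction in which the jaws open and shut, and the axes are right-handed (so a half turn about y gives the same grasp; the last joint's range is limited). The gripper opens to 85 mm and grips with 20 to 120 N. Pads are 22 mm wide; open, the fingers measure 114 mm over their backs; the gripper's body (76 mm by 85 mm) begins 54 mm behind the grasp point. The pads swing forward as they close: fully open they stand 13 mm farther back than shut.
Start: joints at [1.092, 0.628, 0.038, 1.517, -0.027, 0.996, -0.02], TCP at [260.792, -595.403, 231.313] pointing down, gripper open.
Joint ranges: [-3.06, 3.06], [-0.37, 2.12], [-1.25, 1.32], [0.18, 2.47], [-1.1, 4.24], [0.23, 1.98], [-2.94, 2.94]. Speed limits (rad/s): [2.57, 2.57, 3.14, 3.14, 3.14, 3.14, 3.14].

### API

Orientations are given as [roll, pitch, yaw] about the fixed x, y, z axes, in that order (R = Rz(yaw) Ry(pitch) Rx(roll)).
In Python, from cell import ctrl gives the robot as it stands.
- The arm moves only by the tool apply_moves, never from a script. Its argument "motion" is a list of rows, each a list of 5 numbers: the shift along the tool's x, y, z in cm, then the turn about the tool's y in rad, then the finger opening in cm, from 0 to 8.54. In form: [[tx, ty, tz, roll, hand], ...]. A call has 1 to 20 rows; each row is the pose to reach, as a shift and turn from the pose commanded when the call began, along the tool's axes at that moment; what a row does not reach only later rows make up. A row lasts 1/8 s, in which the tool goes at most 62.5 mm and 10.7 degrees, less where a joint would pass 70% of its speed; a pose out of reach is approached as far as the arm can. A call with a gripper value outside its range is refused whole. The fingers move at their own pace and stop on an object; the grip force is fixed at half the most. Time passes only in rows, so rows that repeat a pose let the fingers close. It gives the time, the measured TCP pose, the force and the opening at its end, in the units of the state.
- ctrl.read_state(): the state, without advancing time (a new reading comes with each control period).
- ctrl.get_image(name): name is "scene" or "top"; returns a dict with "image" (480x640x3 uint8, red, green, blue), "vfov" (degrees; the focal length in pixels is half the picture's height over the tangent of half this angle, whatever the lens; pixels are square), "cx", "cy" (the principal point, pixels), "extrinsics" (4x4, takes a point from world to camera coordinates). Camera axes: x right, y up, looking along -z (the intrinsics and any distortion apply to the point x, -y, -z); pixel columns grow to the right and rows downward; lengths in mm; the calibration is good to about 2 mm. A picture is of the moment at which its call begins. There is no depth.
- ctrl.finish_job(): hands the job in, once; it reports no verdict.
Trained networks look in a picture, given as the dict that the camera call returned (one of the last four; its "shot" number tells which), for a name from the list of things; names that differ only in an ending like _2 or _b are one class to them, and where a whole thing is asked for, a point or a joint stands for the part that bears it (a point fixed in the world has none). Each returns a list of dicts, best first, with "confidence" (0 to 1); they miss things now and then, are a little off and sometimes report something else, mostly with a low value. They report only what shows in the picture. A call takes as long as a camera call. They do not tell look-alikes from the thing itself.
- ctrl.search_frame(picture, query): "location" ([x, y, z] in mm, in world coordinates, good to about 4 mm: the middle of the surface that is visible of it).
- ctrl.mark_of(picture, query): "location" ([x, y, z] in mm, in world coordinates, good to about 4 mm: a listed point, or the origin of a listed thing).
The state is a dict: "clock": time; "qpos": joint angles; "qd": joint speeds; "tau": joint torques, N m; "eef_pos": TCP position; "tool_rot": TCP orientation; "force": force on the tool from outside, world axes, zero at the start; "torque": the same for the moment, N m; "width": finger opening in mm.
Only numpy, scipy, OpenCV 4.12 (cv2) and the standard library are available. Lean on these libraries where they do the work, as an engineer would, in place of code of your own. Each camera call takes 0.05 s, during which the arm holds its last target.

## Working session

There is one attempt and no reset: what is moved stays moved. The work goes in short steps, Python scripts to look and compute and a tool call to move; the robot and the scene stay as the last step left them, time stands still between calls to the robot, and variables do not carry over. Pictures are saved under pics/ and viewed, and the job is handed in when it is done.

Besides the shell and the picture viewer there is one more tool, called after "Request:" as name(argument=value, ...), one argument or row to a line, values as JSON. apply_moves: Moves the arm, as the interface text tells. Its arguments: {"type":"object","properties":{"motion":{"type":"array","items":{"type":"array","items":{"type":"number"}}}},"required":["motion"]}

```bash
ls -la; mkdir -p pics; cat > h.py <<'E'
import numpy as np, cv2
from cell import ctrl
def shot(cam,name):
    p=ctrl.get_image(cam); cv2.imwrite(f'pics/{name}.png',p['image'][:,:,::-1]); return p
def K(p):
    f=240/np.tan(np.radians(p['vfov']/2)); return f
def proj(p,X):
    X=np.atleast_2d(X); E=np.array(p['extrinsics']); c=X@E[:3,:3].T+E[:3,3]
    f=K(p); return np.c_[p['cx']+f*c[:,0]/-c[:,2], p['cy']+f*(-c[:,1])/-c[:,2]]
def unproj(p,uv,z):
    uv=np.atleast_2d(uv).astype(float); E=np.array(p['extrinsics']); f=K(p); R=E[:3,:3]; o=-R.T@E[:3,3]
    d=np.c_[(uv[:,0]-p['cx'])/f, -(uv[:,1]-p['cy'])/f, -np.ones(len(uv))]@R
    t=(z-o[2])/d[:,2]; return o+d*t[:,None]
E
python3 - <<'E'
from h import *
s=ctrl.read_state(); print(s); print(ctrl.grip_depth)
for c in('scene','top'):
    p=shot(c,c+'0'); print(c,{k:v for k,v in p.items() if k!='image'})
    for n in ['stand','beam','tray','scale','pan_top','weight','pad','hammer','glue','bin','slat1','carton1']:
        r=ctrl.mark_of(p,n); print(n,[(np.round(q['location']).tolist(),round(q['confidence'],2)) for q in r])
print(ctrl.read_state()['clock'])
E
```

```text
total 12
drwxr-xr-x  3 agent agent 4096 Dec  6 11:46 .
drwxr-xr-x 23 root  root  4096 Dec  6 11:46 ..
drwxr-xr-x  2 agent agent 4096 Dec  6 11:46 pics
{'clock': 0.0, 'qpos': array([ 1.09216988,  0.62936135,  0.03841354,  1.5183827 , -0.02701154,
        0.99627933, -0.0200038 ]), 'qd': array([ 1.38090077e-03, -5.53493410e-04,  2.01534424e-04, -1.10470719e-03,
        3.21559872e-05, -2.54124157e-03, -1.46536047e-03]), 'tau': array([ 9.50051071e-04, -5.63395286e+01,  1.22620057e+00, -1.93439215e+01,
        1.09399142e-02,  1.06452414e-02, -7.36993570e-06]), 'eef_pos': array([ 260.57212314, -594.79819175,  230.37399313]), 'tool_rot': array([-1.57079626,  0.00191381, -1.15795731]), 'force': array([ 0.31696536, -0.17893692,  0.38121274]), 'torque': array([-0.01870208, -0.0331537 , -0.00520675]), 'width': 85.05255548005869}
18.700000000000003
scene {'vfov': 54.694708228711335, 'cx': 318.1563412183532, 'cy': 239.18741649757618, 'extrinsics': array([[-2.02488313e-01,  9.79224019e-01, -1.08997258e-02,
         4.45037352e+01],
       [-6.49465111e-01, -1.25952311e-01,  7.49887382e-01,
     
[... 1572 characters left out ...]
eam [([687.0, 12.0, 36.0], 0.92)]
tray [([449.0, -250.0, 1.0], 0.8)]
scale [([446.0, -409.0, 0.0], 0.63)]
pan_top [([451.0, -412.0, 66.0], 0.73), ([525.0, 369.0, 19.0], 0.34), ([737.0, 289.0, -0.0], 0.25)]
weight [([617.0, 254.0, 17.0], 0.75)]
pad [([611.0, 261.0, 3.0], 0.76)]
hammer [([727.0, -340.0, -2.0], 0.72), ([451.0, -411.0, 1.0], 0.21)]
glue [([740.0, 288.0, -1.0], 0.95)]
bin [([573.0, 538.0, 2.0], 0.93), ([642.0, 102.0, 2.0], 0.24)]
slat1 [([629.0, 14.0, 4.0], 0.95), ([638.0, 102.0, 4.0], 0.92), ([633.0, -61.0, 7.0], 0.69), ([347.0, -12.0, 9.0], 0.59)]
carton1 [([416.0, 364.0, 20.0], 0.98), ([649.0, 391.0, 20.0], 0.84), ([388.0, 255.0, 18.0], 0.61), ([522.0, 369.0, 21.0], 0.57)]
1.3
```

View pics/scene0.png

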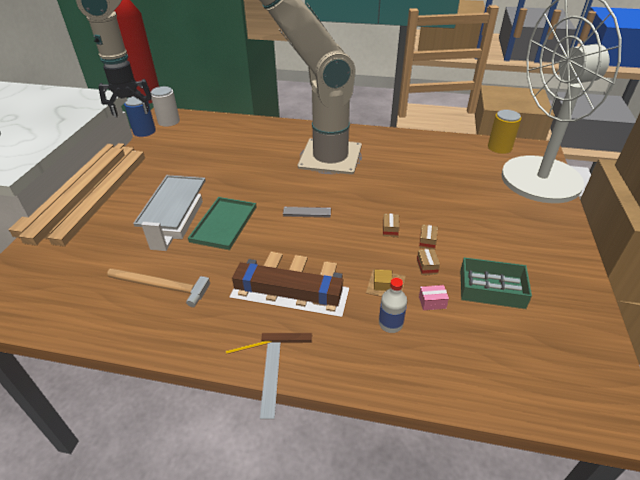

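View pics/top0.png

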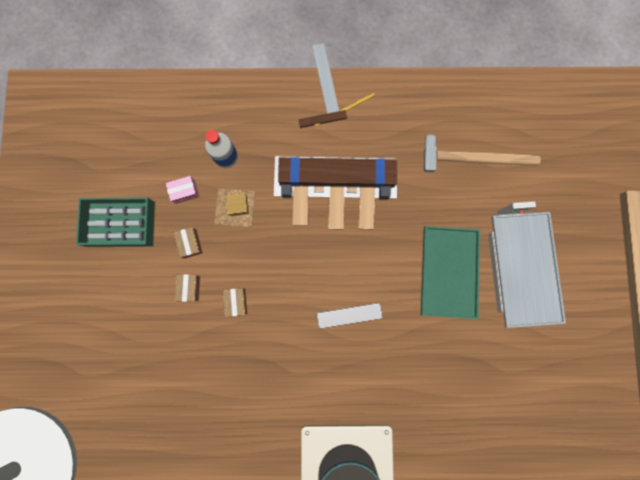

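The top view shows three slats at pixels (300,205), (336,208) and (367,208), three brown cartons at (187,242), (186,288) and (234,302), and a pink decoy carton at (181,189). The grey decoy slat is at (350,316). Next I'll zoom in for accurate corners and yaws.

```bash
cat > crop.py <<'E'
import sys,cv2
n,x,y,w,h,s,o=sys.argv[1:8]
x,y,w,h,s=map(int,(x,y,w,h,s))
im=cv2.imread(f'pics/{n}.png')[y:y+h,x:x+w]
cv2.imwrite(f'pics/{o}.png',cv2.resize(im,None,fx=s,fy=s,interpolation=cv2.INTER_CUBIC))
E
python3 crop.py top0 165 170 100 150 5 c_l; python3 crop.py top0 265 145 140 95 5 c_s; python3 crop.py top0 410 190 165 145 4 c_p; python3 crop.py scene0 365 200 100 110 5 c_sc
```

```text
(no output)
```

View pics/c_l.png

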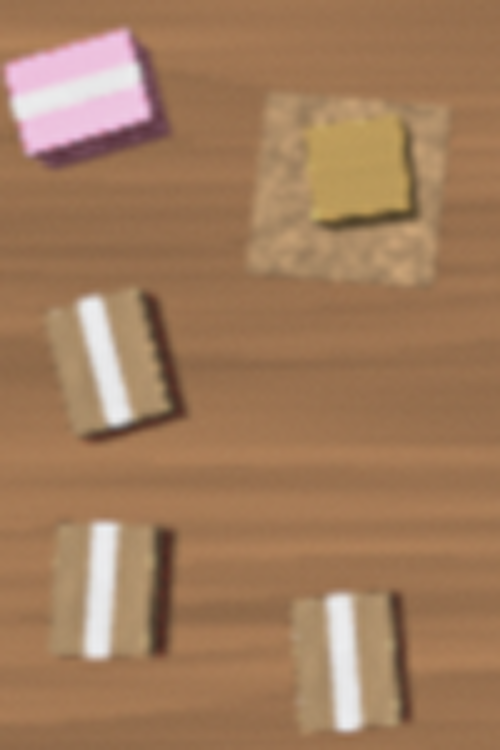

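View pics/c_s.png

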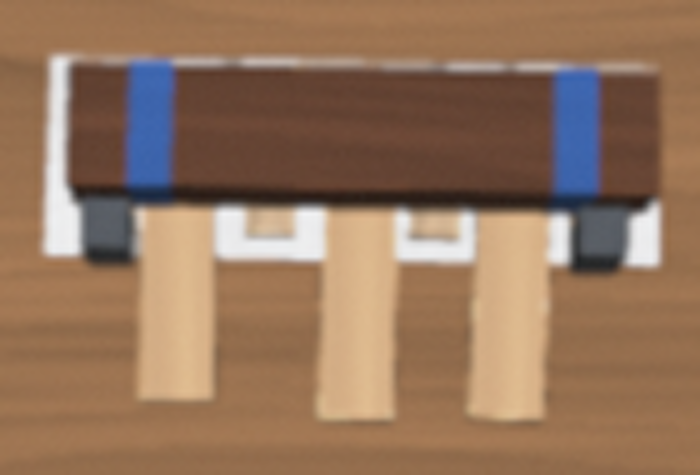

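View pics/c_p.png

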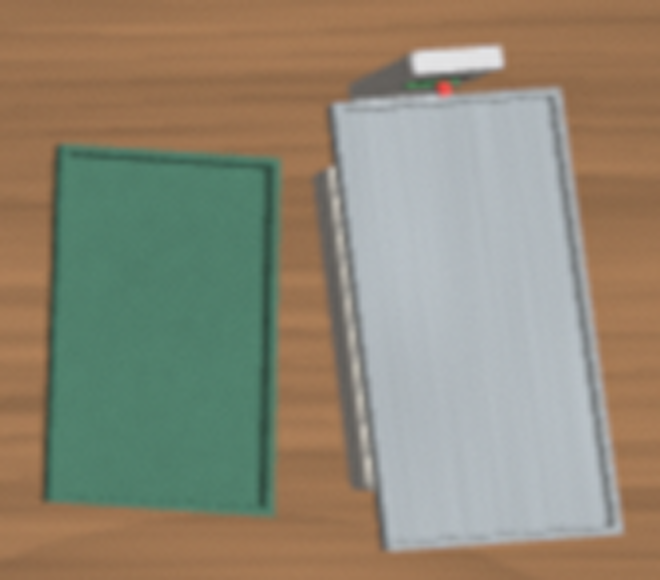

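View pics/c_sc.png

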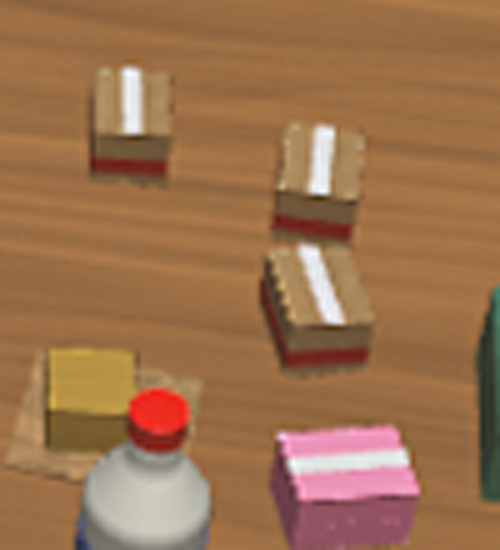

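```bash
python3 - <<'E'
from h import *
p=ctrl.get_image('top')
def M(name,ox,oy,s,pts,z):
    a=np.array(pts,float); a=np.c_[ox+(a[:,0]+.5)/s-.5, oy+(a[:,1]+.5)/s-.5]
    w=unproj(p,a,z)[:,:2]
    l=[np.linalg.norm(w[i]-w[(i+1)%4]) for i in range(4)]
    d=(w[0]+w[1]-w[2]-w[3]); e=(w[0]+w[3]-w[1]-w[2])
    print(name,'c',np.round(w.mean(0),1),'side',np.round(l,1),'ang vert %.1f horiz %.1f'%(np.degrees(np.arctan2(d[1],d[0])),np.degrees(np.arctan2(e[1],e[0]))-90), np.round(w,0).tolist())
L=(165,170,5);S=(265,145,5);P=(410,190,4)
M('C1',*L,[(46,312),(140,290),(172,408),(82,437)],40)
M('C2',*L,[(55,523),(157,525),(153,657),(48,655)],40)
M('C3',*L,[(292,600),(390,593),(400,722),(302,732)],40)
M('W',*L,[(308,125),(405,115),(412,214),(315,222)],37)
M('pad',*L,[(268,92),(448,103),(435,285),(247,272)],3)
M('sL',*S,[(142,207),(213,207),(213,400),(137,400)],12)
M('sM',*S,[(326,207),(397,210),(394,419),(317,419)],12)
M('sR',*S,[(477,211),(548,211),(544,419),(468,417)],12)
M('beam',*S,[(70,62),(660,70),(660,200),(70,188)],56)
M('tray',*P,[(57,145),(280,157),(273,515),(45,500)],18)
M('pan',*P,[(332,103),(560,88),(622,532),(385,550)],76)
q=ctrl.get_image('scene')
for n,pp in(('top',p),('scene',q)):
    im=pp['image'].copy()
    for X in ([418,366,40],[614,254,37],[450,-250,18],[452,-411,76]):
        print(n,X,proj(pp,X).round(1))
E
```

```text
C1 c [522.9 368.5] side [44.6 57.9 43.3 61.6] ang vert 17.2 horiz 15.4 [[546.0, 399.0], [556.0, 356.0], [501.0, 339.0], [488.0, 380.0]]
C2 c [417.3 368. ] side [47.  60.2 48.  60.2] ang vert -0.5 horiz -1.5 [[448.0, 391.0], [447.0, 344.0], [387.0, 344.0], [388.0, 392.0]]
C3 c [383.9 256.1] side [45.  58.7 44.7 60. ] ang vert 5.5 horiz 4.5 [[412.0, 281.0], [415.0, 236.0], [356.0, 231.0], [352.0, 275.0]]
W c [614.1 254.5] side [46.1 47.9 45.7 46.9] ang vert 5.1 horiz 5.0 [[635.0, 279.0], [640.0, 234.0], [592.0, 230.0], [589.0, 275.0]]
pad c [612.  265.8] side [88.4 90.3 91.3 89.6] ang vert -4.2 horiz -4.2 [[660.0, 307.0], [654.0, 218.0], [564.0, 224.0], [571.0, 315.0]]
sL c [613.8 106.3] side [34.5 95.  36.5 95. ] ang vert -0.8 horiz -0.4 [[661.0, 123.0], [661.0, 88.0], [566.0, 89.0], [566.0, 125.0]]
sM c [608.2  18.2] side [ 34.6 102.8  37.  104.4] ang vert -2.3 horiz -1.6 [[661.0, 33.0], [659.0, -1.0], [556.0, 2.0], [557.0, 39.0]]
sR c [607.3 -54.6] side [ 34.6 102.4  36.5 101.5] ang vert -2.9 horiz -1.2 [[658.0, -40.0], [658.0, -75.0], [556.0, -70.0], [557.0, -34.0]]
beam c [686.9  15.6] side [277.9  62.8 275.7  60.8] ang vert -0.7 horiz -1.4 [[721.0, 154.0], [715.0, -124.0], [652.0, -122.0], [660.0, 154.0]]
tray c [ 451.1 -249.5] side [133.4 211.1 132.8 209.6] ang vert -4.1 horiz -3.8 [[560.0, -191.0], [552.0, -324.0], [341.0, -308.0], [351.0, -176.0]]
pan c [ 453.5 -407.5] side [130.7 249.1 131.6 249.9] ang vert 3.5 horiz 3.6 [[574.0, -335.0], [582.0, -465.0], [333.0, -481.0], [325.0, -349.0]]
top [418, 366, 40] [[186.1 287.2]]
top [614, 254, 37] [[236.8 203.4]]
top [450, -250, 18] [[450.8 271.8]]
top [452, -411, 76] [[529.8 268.9]]
scene [418, 366, 40] [[428.2 231.8]]
scene [614, 254, 37] [[382.4 275.1]]
scene [450, -250, 18] [[223.5 219.2]]
scene [452, -411, 76] [[170.5 198.5]]
```

```bash
cat > t.py <<'E'
import sys
from h import *
# usage: t.py x y z yawdeg [x y z yaw ...] -> shifts in cm/rad from measured pose
s=ctrl.read_state(); P=np.array(s['eef_pos']); y=s['tool_rot'][2]
print('t %.2f'%s['clock'],'pos',P.round(1),'yaw %.2f'%np.degrees(y),'F',np.round(s['force'],1),'w %.1f'%s['width'],'q7 %.2f'%s['qpos'][6], 'rp',np.round(s['tool_rot'][:2],3))
a=list(map(float,sys.argv[1:]))
ax=np.array([[np.cos(y),np.sin(y),0],[0,0,-1],[-np.sin(y),np.cos(y),0]])
for i in range(0,len(a),4):
    d=ax@(np.array(a[i:i+3])-P)/10
    r=-((np.radians(a[i+3])-y+np.pi)%(2*np.pi)-np.pi)
    print(a[i:i+4],'->',d.round(2).tolist(),'roll %.3f'%r)
E
python3 t.py 582 -53 230 -92 582 -53 60 -92
```

```text
t 1.40 pos [ 260.8 -595.4  231.3] yaw -66.35 F [0.2 0.2 0.7] w 85.8 q7 -0.02 rp [-1.571  0.   ]
[582.0, -53.0, 230.0, -92.0] -> [-36.8, 0.13, 51.18] roll 0.448
[582.0, -53.0, 60.0, -92.0] -> [-36.8, 17.13, 51.18] roll 0.448
```

Request:
apply_moves(
  motion=[
    [-36.8, 0.1, 51.2, 0.448, 6],
    [-36.8, 0.1, 51.2, 0.448, 6],
    [-36.8, 0.1, 51.2, 0.448, 6],
    [-36.8, 0.1, 51.2, 0.448, 6],
    [-36.8, 0.1, 51.2, 0.448, 6],
    [-36.8, 0.1, 51.2, 0.448, 6],
    [-36.8, 0.1, 51.2, 0.448, 6],
    [-36.8, 0.1, 51.2, 0.448, 6],
    [-36.8, 0.1, 51.2, 0.448, 6],
    [-36.8, 0.1, 51.2, 0.448, 6],
    [-36.8, 0.1, 51.2, 0.448, 6],
    [-36.8, 0.1, 51.2, 0.448, 6],
    [-36.8, 6, 51.2, 0.448, 6],
    [-36.8, 12, 51.2, 0.448, 6],
    [-36.8, 17.1, 51.2, 0.448, 6],
    [-36.8, 17.1, 51.2, 0.448, 6],
  ],
)

```text
clock: 3.4
eef_pos: [578.1, -55.2, 57.2]
tool_rot: [-1.58, -0.001, -1.609]
force: [0.1, -0.7, 0.4]
width: 59.6
```

```bash
python3 t.py 582 -53 3 -92; python3 -c "
from h import *
p=shot('top','top1');shot('scene','scene1')
"; python3 crop.py top1 265 130 140 110 5 c1;python3 crop.py scene1 225 210 130 110 5 c2
```

```text
t 3.40 pos [578.1 -55.2  57.2] yaw -92.20 F [ 0.1 -0.7  0.4] w 59.6 q7 -1.44 rp [-1.58e+00 -1.00e-03]
[582.0, -53.0, 3.0, -92.0] -> [-0.23, 5.42, 0.38] roll -0.004
```

View pics/c1.png

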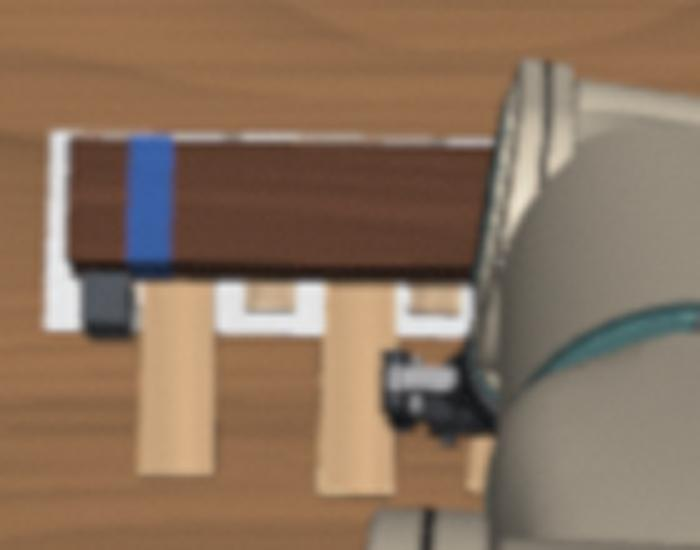

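View pics/c2.png

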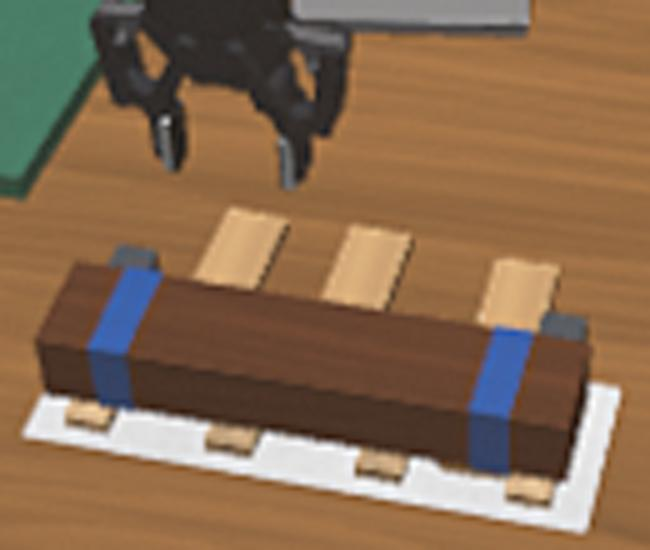

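```bash
python3 t.py 582 -53 3 -92
```

```text
t 3.50 pos [582.5 -54.8  61.6] yaw -92.15 F [ 0.2 -0.1  0.5] w 60.0 q7 -1.44 rp [-1.57e+00 -1.00e-03]
[582.0, -53.0, 3.0, -92.0] -> [-0.18, 5.86, -0.06] roll -0.003
```

```bash
python3 -c "
from h import *
p=ctrl.get_image('scene')
for z in (62,66,70):
  print(z,proj(p,[[582.5,-54.8-35,z],[582.5,-54.8,z],[582.5,-54.8+35,z]]).round(1).tolist())
"
```

```text
62 [[259.3, 243.4], [271.5, 245.0], [283.9, 246.7]]
66 [[259.1, 242.3], [271.4, 243.9], [283.8, 245.6]]
70 [[259.0, 241.2], [271.3, 242.9], [283.7, 244.5]]
```

Request:
apply_moves(
  motion=[
    [-0.2, 2.5, 0, 0, 6],
    [-0.2, 4.5, 0, 0, 6],
    [-0.2, 5.6, 0, 0, 6],
    [-0.2, 5.8, 0, 0, 6],
    [-0.2, 5.8, 0, 0, 6],
  ],
)

```text
clock: 4.18
eef_pos: [582.6, -51.1, 2.7]
tool_rot: [-1.57, -0.0, -1.606]
force: [0.2, 0.1, 0.2]
width: 60.2
```

```bash
python3 t.py 582 -53 3 -92
```

```text
t 4.17 pos [582.6 -51.1   2.7] yaw -92.03 F [0.2 0.1 0.2] w 60.2 q7 -1.44 rp [-1.57 -0.  ]
[582.0, -53.0, 3.0, -92.0] -> [0.19, -0.03, -0.05] roll -0.000
```

Request:
apply_moves(
  motion=[
    [0.2, 0, 0, 0, 6],
    [0.2, 0, 0, 0, 4.2],
    [0.2, 0, 0, 0, 3],
    [0.2, 0, 0, 0, 2.5],
    [0.2, 0, 0, 0, 2.5],
    [0.2, 0, 0, 0, 2.5],
  ],
)

```text
clock: 4.92
eef_pos: [582.5, -53.3, 3.2]
tool_rot: [-1.57, -0.0, -1.607]
force: [-1.0, 0.3, 4.3]
width: 33.9
```

```bash
python3 t.py 492 -50 3 -92
```

```text
t 4.92 pos [582.5 -53.3   3.2] yaw -92.07 F [-1.   0.3  4.3] w 33.9 q7 -1.43 rp [-1.57 -0.  ]
[492.0, -50.0, 3.0, -92.0] -> [-0.01, 0.02, -9.06] roll -0.001
```

Request:
apply_moves(
  motion=[
    [0, 0, -0.5, 0, 2.5],
    [0, 0, -1.5, 0, 2.5],
    [0, 0, -2.5, 0, 2.5],
    [0, 0, -3.5, 0, 2.5],
    [0, 0, -4.5, 0, 2.5],
    [0, 0, -5.5, 0, 2.5],
    [0, 0, -6.5, 0, 2.5],
    [0, 0, -7.5, 0, 2.5],
    [0, 0, -8.5, 0, 2.5],
    [0, 0, -9.2, 0, 2.5],
    [0, 0, -9.2, 0, 2.5],
  ],
)

```text
clock: 6.3
eef_pos: [489.4, -49.6, 3.1]
tool_rot: [-1.571, 0.0, -1.606]
force: [1.5, -0.7, 10.3]
width: 34.3
```

```bash
python3 t.py 542 -52 3 -92;python3 -c "
from h import *
p=shot('top','top2');shot('scene','scene2')
"; python3 crop.py scene2 205 190 150 120 5 c2
```

```text
t 6.30 pos [489.4 -49.6   3.1] yaw -92.01 F [ 1.5 -0.7 10.3] w 34.3 q7 -1.40 rp [-1.571  0.   ]
[542.0, -52.0, 3.0, -92.0] -> [0.06, 0.01, 5.26] roll -0.000
```

View pics/c2.png

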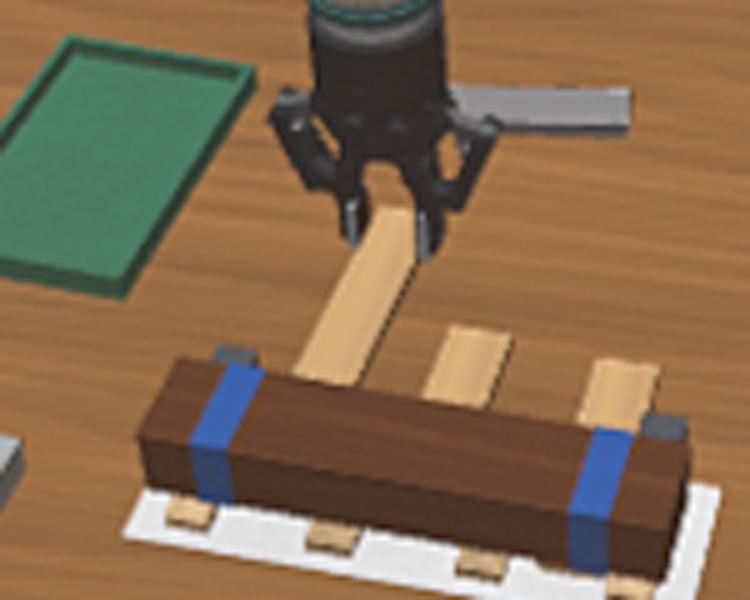

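Request:
apply_moves(
  motion=[
    [0, 0, 0, 0, 5.5],
    [0, 0, 0, 0, 5.5],
    [0, 0, 0, 0, 5.5],
    [0, 0, 2.5, 0, 5.5],
    [0, 0, 5, 0, 5.5],
    [0, 0, 5, 0, 5.5],
    [0, 0, 5, 0, 2.5],
    [0, 0, 5, 0, 2.5],
    [0, 0, 5, 0, 2.5],
    [0, 0, 5, 0, 2.5],
    [0, 0, 5, 0, 2.5],
    [0, -0.5, 5, 0, 2.5],
    [0, -3, 5, 0, 2.5],
    [0, -7, 5, 0, 2.5],
    [0, -10, 5, 0, 2.5],
    [0, -10, 5, 0, 2.5],
  ],
)

```text
clock: 8.4
eef_pos: [542.2, -51.6, 104.6]
tool_rot: [-1.565, -0.0, -1.606]
force: [0.3, -0.2, 0.1]
width: 34.2
```

```bash
python3 t.py 450 -250 100 -94 450 -250 12 -94;python3 -c "
from h import *
p=shot('top','top2');shot('scene','scene2')
"; python3 crop.py scene2 205 150 150 120 5 c2; python3 t.py 450 -250 100 -94
```

```text
t 8.40 pos [542.2 -51.6 104.6] yaw -92.01 F [ 0.3 -0.2  0.1] w 34.2 q7 -1.43 rp [-1.565 -0.   ]
[450.0, -250.0, 100.0, -94.0] -> [20.16, 0.46, -8.52] roll 0.035
[450.0, -250.0, 12.0, -94.0] -> [20.16, 9.26, -8.52] roll 0.035
t 8.50 pos [540.1 -51.3 102.2] yaw -92.00 F [ 0.7 -0.3 -0.2] w 34.4 q7 -1.43 rp [-1.57  0.  ]
[450.0, -250.0, 100.0, -94.0] -> [20.17, 0.22, -8.31] roll 0.035
```

View pics/c2.png

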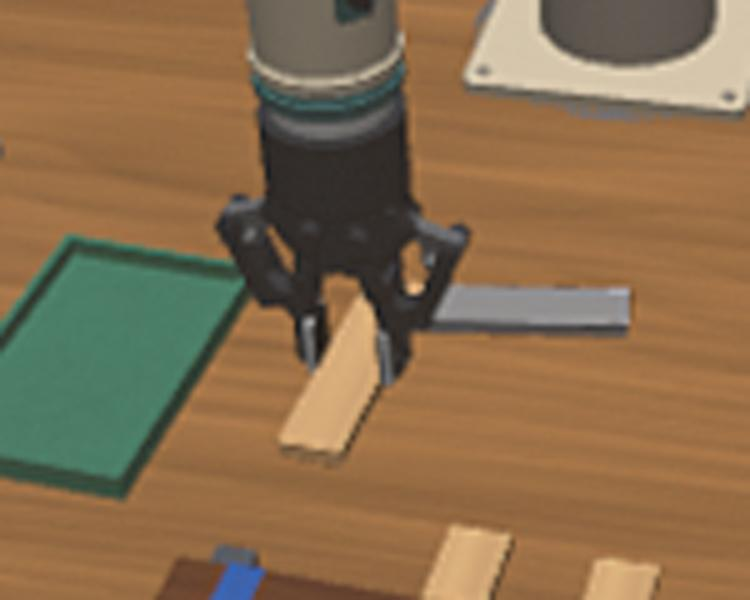

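Request:
apply_moves(
  motion=[
    [4, 0, -1.7, 0, 2.5],
    [9, 0, -3.5, 0.015, 2.5],
    [14, 0, -5.5, 0.035, 2.5],
    [18, 0, -7.5, 0.035, 2.5],
    [20.2, 0.2, -8.3, 0.035, 2.5],
    [20.2, 0.2, -8.3, 0.035, 2.5],
    [20.2, 0.2, -8.3, 0.035, 2.5],
    [20.2, 3.5, -8.3, 0.035, 2.5],
    [20.2, 6.5, -8.3, 0.035, 2.5],
    [20.2, 8, -8.3, 0.035, 2.5],
    [20.2, 8, -8.3, 0.035, 2.5],
  ],
)

```text
clock: 9.88
eef_pos: [450.0, -249.1, 21.5]
tool_rot: [-1.573, 0.001, -1.639]
force: [0.6, -0.2, -1.1]
width: 34.4
```

```bash
python3 t.py 450 -250 9 -94
```

```text
t 9.88 pos [ 450.  -249.1   21.5] yaw -93.93 F [ 0.6 -0.2 -1.1] w 34.4 q7 -1.09 rp [-1.573e+00  1.000e-03]
[450.0, -250.0, 9.0, -94.0] -> [0.09, 1.25, 0.01] roll 0.001
```

Lower it the rest of the way, release, rise, then go to the middle slat.

Request:
apply_moves(
  motion=[
    [0.1, 0.6, 0, 0, 2.5],
    [0.1, 1.1, 0, 0, 2.5],
    [0.1, 1.3, 0, 0, 2.5],
    [0.1, 1.3, 0, 0, 2.5],
    [0.1, 1.3, 0, 0, 5],
    [0.1, 1.3, 0, 0, 5.5],
    [0.1, 1.3, 0, 0, 5.5],
    [0.1, -1, 0, 0, 5.5],
    [0.1, -5, 0, 0, 6],
    [0.1, -10, 0, 0, 6],
    [0.1, -10, 0, 0, 6],
  ],
)

```text
clock: 11.25
eef_pos: [452.4, -252.7, 125.7]
tool_rot: [-1.564, -0.003, -1.641]
force: [0.0, 0.1, -1.1]
width: 59.9
```

```bash
python3 t.py 582 20 120 -92 582 20 30 -92
```

```text
t 11.25 pos [ 452.4 -252.7  125.7] yaw -94.03 F [ 0.   0.1 -1.1] w 59.9 q7 -1.10 rp [-1.564 -0.003]
[582.0, 20.0, 120.0, -92.0] -> [-28.11, 0.57, 11.01] roll -0.035
[582.0, 20.0, 30.0, -92.0] -> [-28.11, 9.57, 11.01] roll -0.035
```

Request:
apply_moves(
  motion=[
    [-6, 0, 2.4, 0, 6],
    [-12, 0, 4.8, 0, 6],
    [-18, 0, 7.2, 0, 6],
    [-24, 0, 9.6, -0.035, 6],
    [-27.8, 0, 11.3, -0.035, 6],
    [-27.8, 0, 11.3, -0.035, 6],
    [-27.8, 4, 11.3, -0.035, 6],
    [-27.8, 9, 11.3, -0.035, 6],
    [-27.8, 9, 11.3, -0.035, 6],
    [-27.8, 9, 11.3, -0.035, 6],
  ],
)

```text
clock: 12.5
eef_pos: [582.6, 17.2, 33.1]
tool_rot: [-1.57, -0.0, -1.607]
force: [-0.2, 0.2, 0.8]
width: 60.1
```

```bash
python3 -c "
from h import *
p=shot('top','top3');shot('scene','scene3')
"; python3 crop.py scene3 165 170 170 140 4 c2; python3 t.py 582 20 3 -92; python3 crop.py top3 270 150 300 180 2 c1
```

```text
t 12.60 pos [583.7  17.6  34.3] yaw -92.05 F [-0.2 -0.6 -0. ] w 60.2 q7 -1.54 rp [-1.567  0.   ]
[582.0, 20.0, 3.0, -92.0] -> [-0.24, 3.13, -0.18] roll -0.001
```

View pics/c2.png

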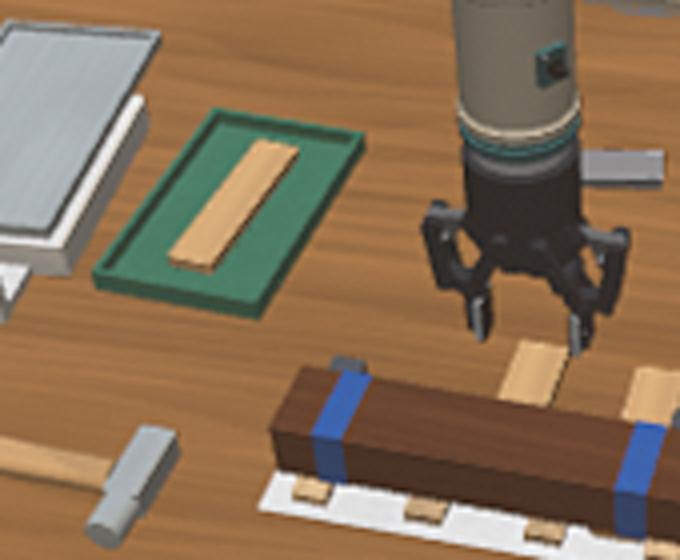

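View pics/c1.png

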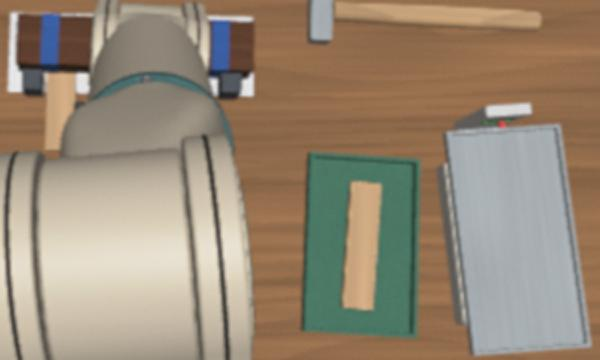

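Request:
apply_moves(
  motion=[
    [-0.2, 1.5, -0.2, 0, 6],
    [-0.2, 2.8, -0.2, 0, 6],
    [-0.2, 3.1, -0.2, 0, 6],
    [-0.2, 3.1, -0.2, 0, 6],
    [-0.2, 3.1, -0.2, 0, 2.5],
    [-0.2, 3.1, -0.2, 0, 2.5],
    [-0.2, 3.1, -0.2, 0, 2.5],
    [-0.2, 3.1, -0.2, 0, 2.5],
    [-0.2, 3.1, -0.2, 0, 2.5],
  ],
)

```text
clock: 13.72
eef_pos: [580.6, 19.8, 2.0]
tool_rot: [-1.57, -0.0, -1.607]
force: [-0.5, -1.2, 7.1]
width: 34.6
```

```bash
python3 t.py 492 23 3 -92
```

```text
t 13.72 pos [580.6  19.8   2. ] yaw -92.05 F [-0.5 -1.2  7.1] w 34.6 q7 -1.53 rp [-1.57 -0.  ]
[492.0, 23.0, 3.0, -92.0] -> [-0.01, -0.1, -8.87] roll -0.001
```

Request:
apply_moves(
  motion=[
    [0, -0.1, -0.5, 0, 2.5],
    [0, -0.1, -1.5, 0, 2.5],
    [0, -0.1, -2.5, 0, 2.5],
    [0, -0.1, -3.5, 0, 2.5],
    [0, -0.1, -4.5, 0, 2.5],
    [0, -0.1, -5.5, 0, 2.5],
    [0, -0.1, -6.5, 0, 2.5],
    [0, -0.1, -7.5, 0, 2.5],
    [0, -0.1, -8.5, 0, 2.5],
    [0, -0.1, -9.2, 0, 2.5],
    [0, -0.1, -9.2, 0, 2.5],
    [0, -0.1, -9.2, 0, 5.5],
    [0, -0.1, -9.2, 0, 5.5],
    [0, -0.1, -9.2, 0, 5.5],
    [0, -0.1, -6.5, 0, 5.5],
    [0, -0.1, -4.1, 0, 5.5],
    [0, -0.1, -4.1, 0, 5.5],
  ],
)

```text
clock: 15.85
eef_pos: [541.4, 21.4, 2.5]
tool_rot: [-1.568, -0.0, -1.606]
force: [0.2, 0.5, -0.1]
width: 55.2
```

```bash
python3 t.py 540 23 3 -92;  python3 -c "
from h import *
p=shot('top','top4');shot('scene','scene4')
"; python3 crop.py scene4 205 190 150 120 5 c2
```

```text
t 15.85 pos [541.4  21.4   2.5] yaw -92.02 F [ 0.2  0.5 -0.1] w 55.2 q7 -1.42 rp [-1.568 -0.   ]
[540.0, 23.0, 3.0, -92.0] -> [-0.16, -0.05, -0.14] roll -0.000
```

View pics/c2.png

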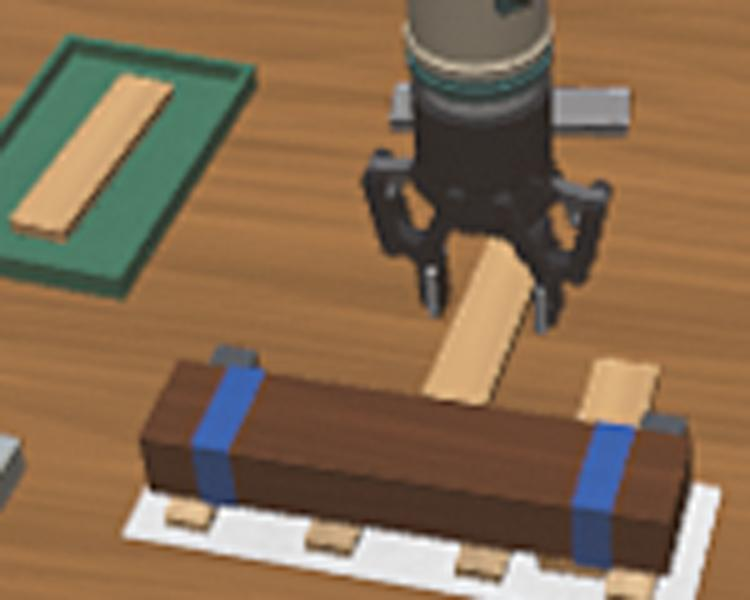

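Request:
apply_moves(
  motion=[
    [-0.1, 0, -0.1, 0, 5.5],
    [-0.1, 0, -0.1, 0, 2.5],
    [-0.1, 0, -0.1, 0, 2.5],
    [-0.1, 0, -0.1, 0, 2.5],
    [-0.1, 0, -0.1, 0, 2.5],
    [-0.1, 0, -0.1, 0, 2.5],
    [-0.1, -0.5, -0.1, 0, 2.5],
    [-0.1, -3, -0.1, 0, 2.5],
    [-0.1, -7, -0.1, 0, 2.5],
    [-0.1, -10, -0.1, 0, 2.5],
    [-0.1, -10, -0.1, 0, 2.5],
    [-0.1, -10, -0.1, 0, 2.5],
  ],
)

```text
clock: 17.45
eef_pos: [538.0, 22.7, 101.9]
tool_rot: [-1.571, 0.0, -1.606]
force: [-0.5, -0.2, -0.8]
width: 34.1
```

```bash
python3 t.py 450 -250 100 -94 450 -250 20.5 -94;python3 -c "
from h import *
p=shot('top','top5');shot('scene','scene5')
"; python3 crop.py scene5 205 150 150 120 5 c2; python3 t.py 450 -250 100 -94
```

```text
t 17.45 pos [538.   22.7 101.9] yaw -92.01 F [-0.5 -0.2 -0.8] w 34.1 q7 -1.46 rp [-1.571  0.   ]
[450.0, -250.0, 100.0, -94.0] -> [27.56, 0.19, -7.84] roll 0.035
[450.0, -250.0, 20.5, -94.0] -> [27.56, 8.14, -7.84] roll 0.035
t 17.55 pos [537.6  22.5 101.2] yaw -92.02 F [-0.3  0.4 -1.3] w 34.3 q7 -1.46 rp [-1.573 -0.   ]
[450.0, -250.0, 100.0, -94.0] -> [27.55, 0.12, -7.79] roll 0.035
```

View pics/c2.png

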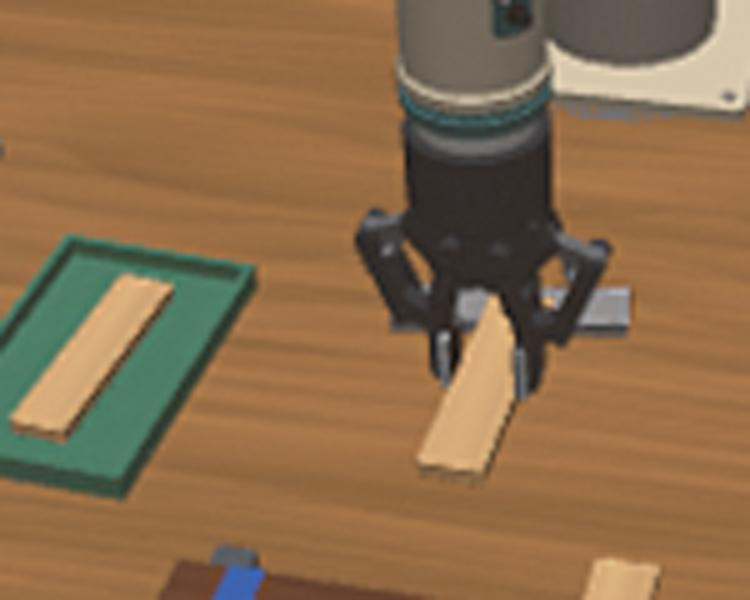

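Request:
apply_moves(
  motion=[
    [4, 0, -1.2, 0, 2.5],
    [9, 0, -2.5, 0.015, 2.5],
    [14, 0, -4, 0.035, 2.5],
    [19, 0, -5.4, 0.035, 2.5],
    [24, 0, -6.8, 0.035, 2.5],
    [27.5, 0.1, -7.8, 0.035, 2.5],
    [27.5, 0.1, -7.8, 0.035, 2.5],
    [27.5, 0.1, -7.8, 0.035, 2.5],
    [27.5, 3, -7.8, 0.035, 2.5],
    [27.5, 6, -7.8, 0.035, 2.5],
    [27.5, 7.2, -7.8, 0.035, 2.5],
    [27.5, 7.2, -7.8, 0.035, 2.5],
  ],
)

```text
clock: 19.05
eef_pos: [450.7, -248.4, 29.7]
tool_rot: [-1.572, 0.001, -1.64]
force: [0.6, -0.8, -0.2]
width: 34.1
```

```bash
python3 t.py 450 -250 20.5 -94;python3 -c "
from h import *
p=shot('scene','scene6')
"; python3 crop.py scene6 175 160 100 100 6 c2; python3 t.py 450 -250 20.5 -94
```

```text
t 19.05 pos [ 450.7 -248.4   29.7] yaw -93.94 F [ 0.6 -0.8 -0.2] w 34.1 q7 -0.99 rp [-1.572e+00  1.000e-03]
[450.0, -250.0, 20.5, -94.0] -> [0.17, 0.92, -0.06] roll 0.001
t 19.10 pos [ 451.1 -248.9   30.4] yaw -93.96 F [ 0.1  0.  -0.1] w 34.1 q7 -0.99 rp [-1.571  0.   ]
[450.0, -250.0, 20.5, -94.0] -> [0.11, 0.99, -0.1] roll 0.001
```

View pics/c2.png

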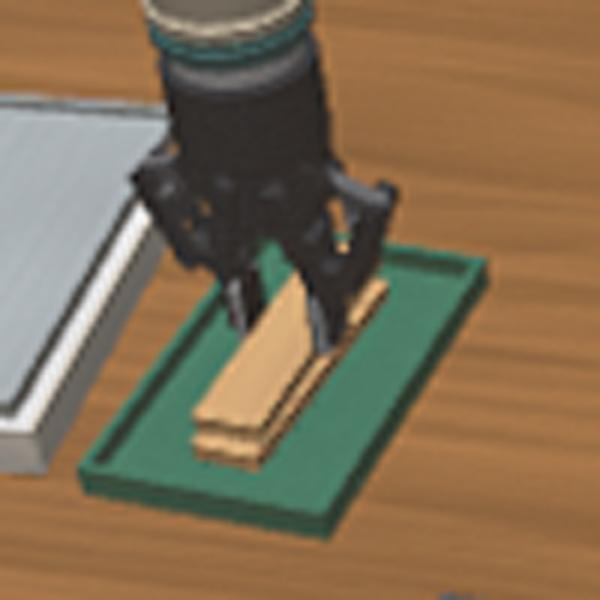

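Well aligned above the first slat; lower to z≈20 and release.

Request:
apply_moves(
  motion=[
    [0.1, 0.5, -0.1, 0, 2.5],
    [0.1, 0.9, -0.1, 0, 2.5],
    [0.1, 1, -0.1, 0, 2.5],
    [0.1, 1, -0.1, 0, 2.5],
    [0.1, 1, -0.1, 0, 4.5],
    [0.1, 1, -0.1, 0, 5.5],
    [0.1, 1, -0.1, 0, 5.5],
    [0.1, -0.5, -0.1, 0, 5.5],
    [0.1, -5, -0.1, 0, 6],
    [0.1, -9, -0.1, 0, 6],
    [0.1, -9, -0.1, 0, 6],
    [0.1, -9, -0.1, 0, 6],
  ],
)

```text
clock: 20.6
eef_pos: [449.6, -250.2, 120.7]
tool_rot: [-1.57, 0.0, -1.641]
force: [-1.1, 1.1, 0.2]
width: 59.7
```

```bash
python3 t.py 591 106.5 120 -91.5 591 106.5 30 -91.5
```

```text
t 20.60 pos [ 449.6 -250.2  120.7] yaw -94.01 F [-1.1  1.1  0.2] w 59.7 q7 -1.01 rp [-1.57  0.  ]
[591.0, 106.5, 120.0, -91.5] -> [-36.57, 0.07, 11.61] roll -0.044
[591.0, 106.5, 30.0, -91.5] -> [-36.57, 9.07, 11.61] roll -0.044
```

Request:
apply_moves(
  motion=[
    [-6, 0, 1.9, 0, 6],
    [-12, 0, 3.8, 0, 6],
    [-18, 0, 5.7, 0, 6],
    [-24, 0, 7.6, -0.044, 6],
    [-30, 0, 9.5, -0.044, 6],
    [-36.6, 0, 11.6, -0.044, 6],
    [-36.6, 0, 11.6, -0.044, 6],
    [-36.6, 4, 11.6, -0.044, 6],
    [-36.6, 8, 11.6, -0.044, 6],
    [-36.6, 9, 11.6, -0.044, 6],
    [-36.6, 9, 11.6, -0.044, 6],
    [-36.6, 9, 11.6, -0.044, 6],
  ],
)

```text
clock: 22.1
eef_pos: [592.2, 106.2, 31.6]
tool_rot: [-1.569, 0.0, -1.598]
force: [-0.4, -0.8, 0.0]
width: 59.7
```

```bash
python3 -c "
from h import *
p=shot('top','top7');shot('scene','scene7')
"; python3 crop.py scene7 165 170 200 140 4 c2; python3 t.py 590 106.5 2.5 -91.5; python3 crop.py top7 270 150 300 180 2 c1
```

```text
t 22.20 pos [592.1 106.5  31.8] yaw -91.51 F [-0.5  0.3 -0.4] w 60.1 q7 -1.57 rp [-1.568e+00  1.000e-03]
[590.0, 106.5, 2.5, -91.5] -> [0.01, 2.93, -0.21] roll -0.000
```

View pics/c2.png

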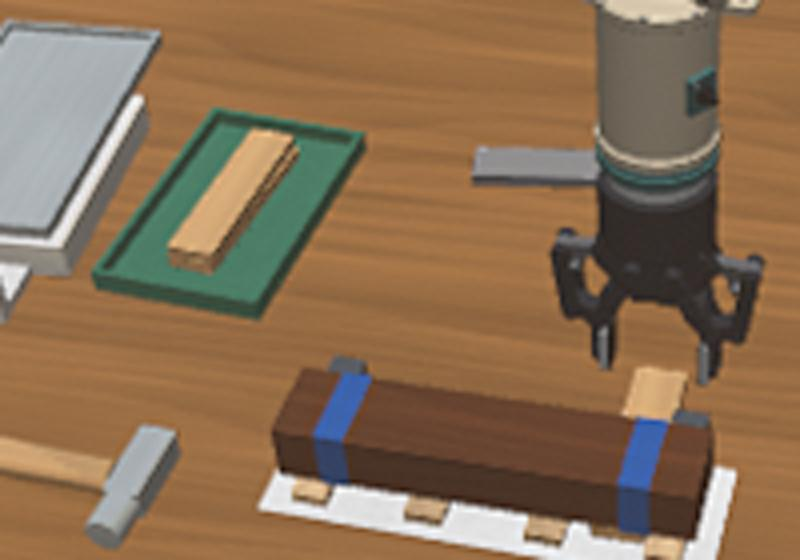

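View pics/c1.png

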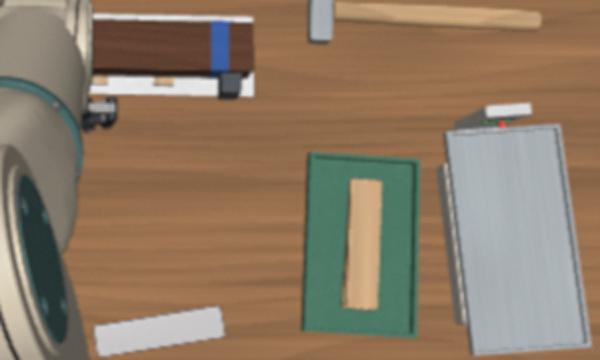

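Request:
apply_moves(
  motion=[
    [0, 1.5, -0.2, 0, 6],
    [0, 2.7, -0.2, 0, 6],
    [0, 2.9, -0.2, 0, 6],
    [0, 2.9, -0.2, 0, 6],
    [0, 2.9, -0.2, 0, 2.5],
    [0, 2.9, -0.2, 0, 2.5],
    [0, 2.9, -0.2, 0, 2.5],
    [0, 2.9, -0.2, 0, 2.5],
    [0, 2.9, -0.2, 0, 2.5],
  ],
)

```text
clock: 23.32
eef_pos: [589.5, 106.5, 1.9]
tool_rot: [-1.57, 0.0, -1.597]
force: [-1.3, -0.3, 5.8]
width: 34.3
```

```bash
python3 t.py 498 109 3 -91.5
```

```text
t 23.32 pos [589.5 106.5   1.9] yaw -91.51 F [-1.3 -0.3  5.8] w 34.3 q7 -1.56 rp [-1.57  0.  ]
[498.0, 109.0, 3.0, -91.5] -> [-0.01, -0.11, -9.15] roll -0.000
```

Request:
apply_moves(
  motion=[
    [0, -0.1, -0.5, 0, 2.5],
    [0, -0.1, -1.5, 0, 2.5],
    [0, -0.1, -2.5, 0, 2.5],
    [0, -0.1, -3.5, 0, 2.5],
    [0, -0.1, -4.5, 0, 2.5],
    [0, -0.1, -5.5, 0, 2.5],
    [0, -0.1, -6.5, 0, 2.5],
    [0, -0.1, -7.5, 0, 2.5],
    [0, -0.1, -8.5, 0, 2.5],
    [0, -0.1, -9.2, 0, 2.5],
    [0, -0.1, -9.2, 0, 2.5],
    [0, -0.1, -9.2, 0, 5.5],
    [0, -0.1, -9.2, 0, 5.5],
    [0, -0.1, -9.2, 0, 5.5],
    [0, -0.1, -6.5, 0, 5.5],
    [0, -0.1, -4.1, 0, 5.5],
    [0, -0.1, -4.1, 0, 5.5],
  ],
)

```text
clock: 25.45
eef_pos: [550.1, 107.4, 2.4]
tool_rot: [-1.568, 0.0, -1.598]
force: [-0.4, -0.3, 0.3]
width: 55.3
```

```bash
python3 t.py 540 23 3 -92;  python3 -c "
from h import *
p=shot('top','top8');shot('scene','scene8')
"; python3 crop.py scene8 215 190 150 120 5 c2
```

```text
t 25.45 pos [550.1 107.4   2.4] yaw -91.54 F [-0.4 -0.3  0.3] w 55.3 q7 -1.56 rp [-1.568  0.   ]
[540.0, 23.0, 3.0, -92.0] -> [8.47, -0.06, -0.79] roll 0.008
```

View pics/c2.png

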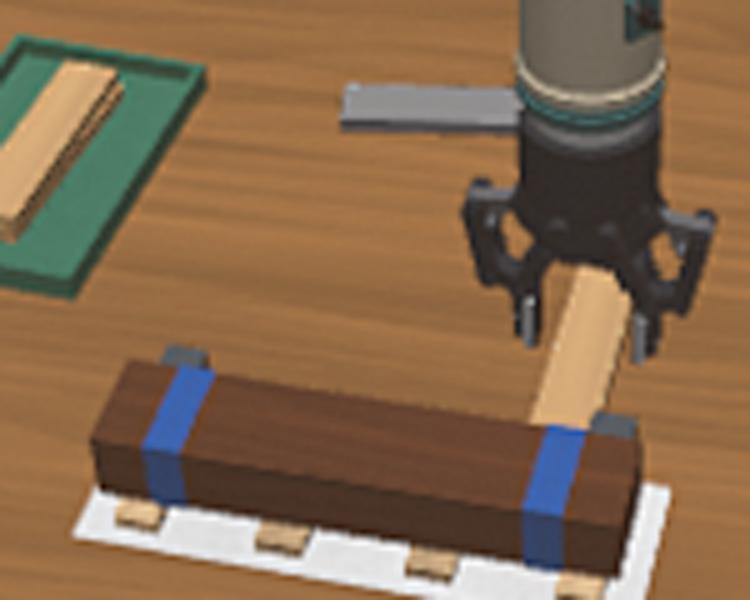

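Request:
apply_moves(
  motion=[
    [0, 0, 0, 0, 5.5],
    [0, 0, 0, 0, 2.5],
    [0, 0, 0, 0, 2.5],
    [0, 0, 0, 0, 2.5],
    [0, 0, 0, 0, 2.5],
    [0, 0, 0, 0, 2.5],
    [0, -0.5, 0, 0, 2.5],
    [0, -3, 0, 0, 2.5],
    [0, -7, 0, 0, 2.5],
    [0, -10, 0, 0, 2.5],
    [0, -10, 0, 0, 2.5],
    [0, -10, 0, 0, 2.5],
  ],
)

```text
clock: 27.05
eef_pos: [547.6, 107.7, 101.8]
tool_rot: [-1.572, -0.0, -1.597]
force: [0.0, -0.5, -0.3]
width: 34.0
```

```bash
python3 t.py 450 -250 100 -94 ;python3 -c "
from h import *
shot('scene','scene9')
"; python3 crop.py scene9 205 150 150 120 5 c2; python3 t.py 450 -250 100 -94
```

```text
t 27.05 pos [547.6 107.7 101.8] yaw -91.49 F [ 0.  -0.5 -0.3] w 34.0 q7 -1.59 rp [-1.572 -0.   ]
[450.0, -250.0, 100.0, -94.0] -> [36.01, 0.18, -8.82] roll 0.044
t 27.10 pos [547.3 107.6 101.4] yaw -91.49 F [ 1.   0.4 -1. ] w 34.3 q7 -1.59 rp [-1.573 -0.   ]
[450.0, -250.0, 100.0, -94.0] -> [36.0, 0.14, -8.79] roll 0.044
```

View pics/c2.png

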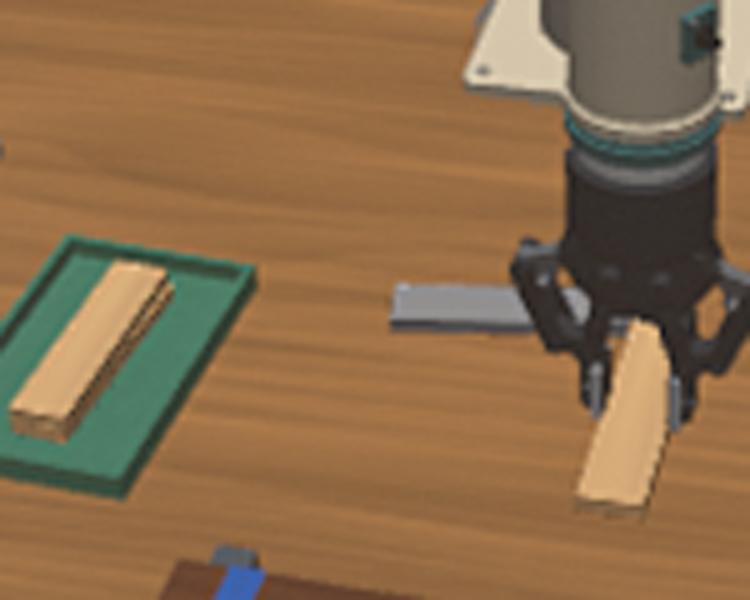

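Request:
apply_moves(
  motion=[
    [4, 0, -1, 0, 2.5],
    [9, 0, -2.2, 0.015, 2.5],
    [14, 0, -3.4, 0.044, 2.5],
    [19, 0, -4.6, 0.044, 2.5],
    [24, 0, -5.8, 0.044, 2.5],
    [29, 0, -7, 0.044, 2.5],
    [33, 0, -8, 0.044, 2.5],
    [36, 0, -8.8, 0.044, 2.5],
    [36, 0, -8.8, 0.044, 2.5],
    [36, 0.1, -8.8, 0.044, 2.5],
    [36, 3, -8.8, 0.044, 2.5],
    [36, 5.5, -8.8, 0.044, 2.5],
    [36, 6, -8.8, 0.044, 2.5],
    [36, 6, -8.8, 0.044, 2.5],
  ],
)

```text
clock: 28.85
eef_pos: [451.0, -249.1, 42.2]
tool_rot: [-1.571, 0.001, -1.64]
force: [0.3, 0.3, 0.0]
width: 34.5
```

```bash
python3 t.py 450 -250 31.5 -94;python3 -c "
from h import *
p=shot('scene','scene6')
"; python3 crop.py scene6 175 160 100 100 6 c2; python3 t.py 450 -250 31.5 -94
```

```text
t 28.85 pos [ 451.  -249.1   42.2] yaw -93.94 F [0.3 0.3 0. ] w 34.5 q7 -1.00 rp [-1.571e+00  1.000e-03]
[450.0, -250.0, 31.5, -94.0] -> [0.1, 1.07, -0.09] roll 0.001
t 28.90 pos [ 451.3 -249.5   42.7] yaw -93.97 F [ 0.4 -0.6 -0.3] w 33.9 q7 -1.00 rp [-1.57 -0.  ]
[450.0, -250.0, 31.5, -94.0] -> [0.06, 1.12, -0.12] roll 0.001
```

View pics/c2.png

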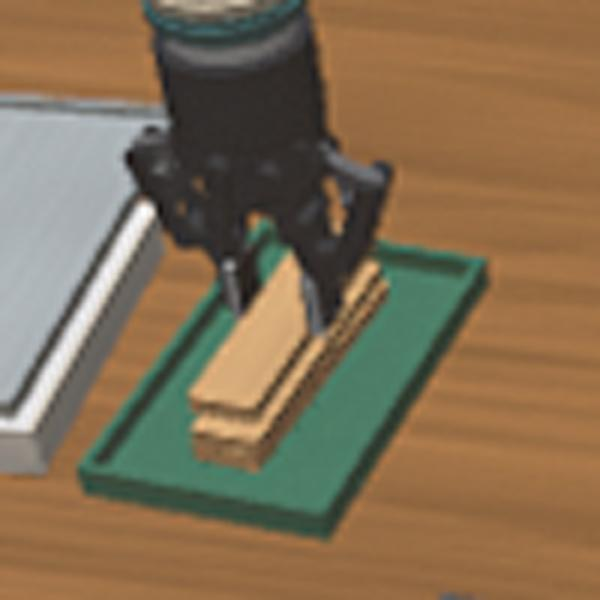

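Request:
apply_moves(
  motion=[
    [0.1, 0.6, -0.4, 0, 2.5],
    [0.1, 1, -0.4, 0, 2.5],
    [0.1, 1.1, -0.4, 0, 2.5],
    [0.1, 1.1, -0.4, 0, 2.5],
    [0.1, 1.1, -0.4, 0, 4.5],
    [0.1, 1.1, -0.4, 0, 5.5],
    [0.1, 1.1, -0.4, 0, 5.5],
    [0.1, -0.5, -0.4, 0, 5.5],
    [0.1, -5, -0.4, 0, 7],
    [0.1, -10, -0.4, 0, 7],
    [0.1, -12, -0.4, 0, 7],
    [0.1, -12, -0.4, 0, 7],
  ],
)

```text
clock: 30.4
eef_pos: [447.8, -251.2, 164.8]
tool_rot: [-1.566, -0.002, -1.641]
force: [-0.1, -0.4, 0.4]
width: 69.9
```

```bash
python3 t.py 614 254.5 160 -85 614 254.5 70 -85
```

```text
t 30.40 pos [ 447.8 -251.2  164.8] yaw -94.02 F [-0.1 -0.4  0.4] w 69.9 q7 -1.03 rp [-1.566 -0.002]
[614.0, 254.5, 160.0, -85.0] -> [-51.61, 0.48, 13.03] roll -0.157
[614.0, 254.5, 70.0, -85.0] -> [-51.61, 9.48, 13.03] roll -0.157
```

Request:
apply_moves(
  motion=[
    [-6, 0, 1.5, 0, 7],
    [-12, 0, 3, 0, 7],
    [-18, 0, 4.5, 0, 7],
    [-24, 0, 6, -0.1, 7],
    [-30, 0, 7.5, -0.157, 7],
    [-36, 0, 9, -0.157, 7],
    [-42, 0, 10.5, -0.157, 7],
    [-48, 0, 12, -0.157, 7],
    [-51.6, 0, 13, -0.157, 7],
    [-51.6, 0, 13, -0.157, 7],
    [-51.6, 5, 13, -0.157, 7],
    [-51.6, 9, 13, -0.157, 7],
    [-51.6, 9, 13, -0.157, 7],
    [-51.6, 9, 13, -0.157, 7],
  ],
)

```text
clock: 32.15
eef_pos: [613.4, 254.2, 73.4]
tool_rot: [-1.57, -0.0, -1.485]
force: [0.4, -0.5, 0.9]
width: 70.3
```

```bash
python3 -c "
from h import *
p=shot('top','top10');shot('scene','scene10')
"; python3 crop.py scene10 165 160 320 160 2 c2; python3 t.py 614 254.5 8 -85; python3 crop.py top10 160 120 420 220 1 c1
```

```text
t 32.25 pos [614.  254.9  74.4] yaw -85.06 F [ 0.3  0.6 -0. ] w 70.3 q7 -1.76 rp [-1.568e+00  1.000e-03]
[614.0, 254.5, 8.0, -85.0] -> [0.04, 6.64, -0.0] roll -0.001
```

View pics/c2.png

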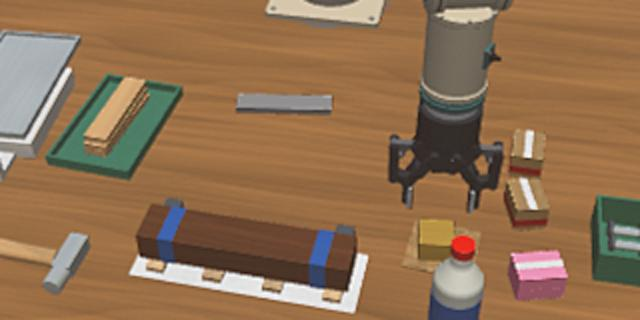

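View pics/top10.png

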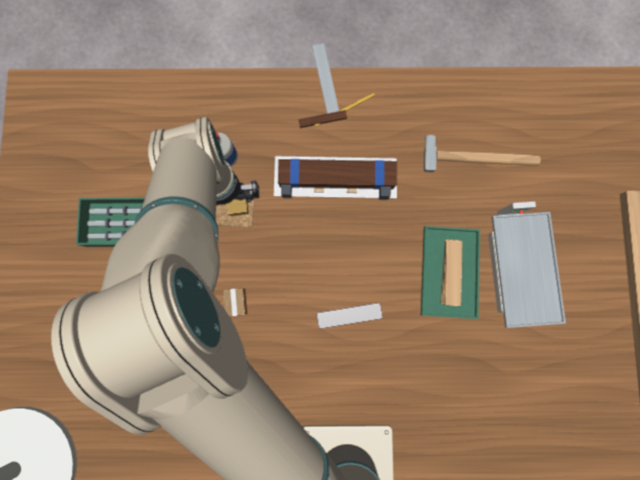

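Request:
apply_moves(
  motion=[
    [0, 3, 0, 0, 7],
    [0, 6, 0, 0, 7],
    [0, 6.7, 0, 0, 7],
    [0, 6.7, 0, 0, 7],
    [0, 6.7, 0, 0, 3.5],
    [0, 6.7, 0, 0, 3.5],
    [0, 6.7, 0, 0, 3.5],
    [0, 6.7, 0, 0, 3.5],
    [0, 6.7, 0, 0, 3.5],
  ],
)

```text
clock: 33.38
eef_pos: [614.0, 255.3, 7.3]
tool_rot: [-1.568, 0.001, -1.484]
force: [-1.2, -0.8, 6.7]
width: 45.3
```

```bash
python3 t.py 614 254.5 170 -85
```

```text
t 33.38 pos [614.  255.3   7.3] yaw -85.03 F [-1.2 -0.8  6.7] w 45.3 q7 -1.75 rp [-1.568e+00  1.000e-03]
[614.0, 254.5, 170.0, -85.0] -> [0.08, -16.27, -0.0] roll -0.001
```

Request:
apply_moves(
  motion=[
    [0, -0.5, 0, 0, 3.5],
    [0, -3, 0, 0, 3.5],
    [0, -7, 0, 0, 3.5],
    [0, -11, 0, 0, 3.5],
    [0, -15, 0, 0, 3.5],
    [0, -16, 0, 0, 3.5],
    [0, -16, 0, 0, 3.5],
    [0, -16, 0, 0, 3.5],
  ],
)

```text
clock: 34.38
eef_pos: [611.0, 254.5, 163.0]
tool_rot: [-1.575, -0.001, -1.484]
force: [-0.6, 0.3, -4.7]
width: 45.0
```

```bash
python3 t.py 452.5 -409.5 167 -86.5
```

```text
t 34.38 pos [611.  254.5 163. ] yaw -85.02 F [-0.6  0.3 -4.7] w 45.0 q7 -1.78 rp [-1.575e+00 -1.000e-03]
[452.5, -409.5, 167.0, -86.5] -> [64.77, -0.4, -21.54] roll 0.026
```

Request:
apply_moves(
  motion=[
    [3, 0, -1, 0, 3.5],
    [8, 0, -2.7, 0, 3.5],
    [13, 0, -4.3, 0, 3.5],
    [18, 0, -6, 0, 3.5],
    [23, 0, -7.7, 0.026, 3.5],
    [28, 0, -9.3, 0.026, 3.5],
    [33, 0, -11, 0.026, 3.5],
    [38, 0, -12.7, 0.026, 3.5],
    [43, 0, -14.3, 0.026, 3.5],
    [48, 0, -16, 0.026, 3.5],
    [53, 0, -17.6, 0.026, 3.5],
    [58, 0, -19.3, 0.026, 3.5],
    [62, 0, -20.6, 0.026, 3.5],
    [64.8, 0, -21.6, 0.026, 3.5],
    [64.8, 0, -21.6, 0.026, 3.5],
    [64.8, 0, -21.6, 0.026, 3.5],
    [64.8, 0, -21.6, 0.026, 3.5],
  ],
)

```text
clock: 36.5
eef_pos: [454.1, -407.5, 164.6]
tool_rot: [-1.571, 0.002, -1.508]
force: [-0.2, -0.5, -4.2]
width: 45.7
```

```bash
python3 t.py 452.5 -409.5 76 -86.5;  python3 -c "
from h import *
p=shot('top','top11');shot('scene','scene11')
";python3 crop.py scene11 100 110 150 150 4 c2; python3 t.py 452.5 -409.5 76 -86.5
```

```text
t 36.50 pos [ 454.1 -407.5  164.6] yaw -86.40 F [-0.2 -0.5 -4.2] w 45.7 q7 -0.72 rp [-1.571  0.002]
[452.5, -409.5, 76.0, -86.5] -> [0.19, 8.86, -0.17] roll 0.002
t 36.60 pos [ 454.1 -408.1  165.1] yaw -86.41 F [ 0.1  0.8 -4.7] w 45.5 q7 -0.72 rp [-1.571e+00  1.000e-03]
[452.5, -409.5, 76.0, -86.5] -> [0.13, 8.91, -0.17] roll 0.002
```

View pics/c2.png

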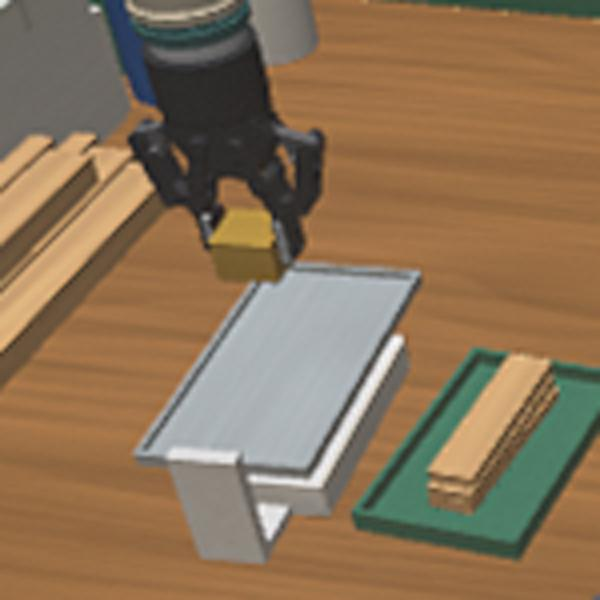

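Request:
apply_moves(
  motion=[
    [0.1, 3, -0.2, 0, 3.5],
    [0.1, 6, -0.2, 0, 3.5],
    [0.1, 8, -0.2, 0, 3.5],
    [0.1, 8.8, -0.2, 0, 3.5],
    [0.1, 9.1, -0.2, 0, 3.5],
    [0.1, 9.4, -0.2, 0, 3.5],
    [0.1, 9.7, -0.2, 0, 3.5],
    [0.1, 9.7, -0.2, 0, 3.5],
    [0.1, 9.7, -0.2, 0, 3.5],
  ],
)

```text
clock: 37.72
eef_pos: [452.2, -410.7, 68.8]
tool_rot: [-1.57, -0.001, -1.51]
force: [1.2, -0.3, -2.0]
width: 45.0
```

```bash
python3 t.py 452.5 -409.5 66 -86.5
```

```text
t 37.73 pos [ 452.2 -410.7   68.8] yaw -86.52 F [ 1.2 -0.3 -2. ] w 45.0 q7 -0.70 rp [-1.57e+00 -1.00e-03]
[452.5, -409.5, 66.0, -86.5] -> [-0.12, 0.28, 0.04] roll -0.000
```

Request:
apply_moves(
  motion=[
    [0, 0.2, 0, 0, 3.5],
    [0, 0.2, 0, 0, 5],
    [0, 0.2, 0, 0, 6.5],
    [0, 0.2, 0, 0, 6.5],
    [0, -2, 0, 0, 6.5],
    [0, -6, 0, 0, 6.5],
    [0, -8, 0, 0, 6.5],
    [0, -8, 0, 0, 6.5],
    [0, -8, 0, 0, 6.5],
    [0, -8, 0, 0, 6.5],
    [0, -8, 0, 0, 6.5],
    [0, -8, 0, 0, 6.5],
    [0, -8, 0, 0, 6.5],
    [0, -8, 0, 0, 6.5],
  ],
)

```text
clock: 39.48
eef_pos: [451.6, -410.5, 148.3]
tool_rot: [-1.571, -0.0, -1.51]
force: [-0.5, -0.7, -0.1]
width: 65.0
```

```bash
python3 t.py 452.5 -409.5 76 -86.5;  python3 -c "
from h import *
p=shot('top','top12');q=shot('scene','scene12')
for r in (p,q):
  for n in('weight','pan_top'): print(n,[(np.round(d['location'],1).tolist(),round(d['confidence'],2)) for d in ctrl.mark_of(r,n)][:2])
";python3 crop.py scene12 100 110 150 150 4 c2; python3 crop.py top12 480 190 100 150 4 c1;python3 t.py 452.5 -409.5 66 -86.5
```

```text
t 39.48 pos [ 451.6 -410.5  148.3] yaw -86.52 F [-0.5 -0.7 -0.1] w 65.0 q7 -0.71 rp [-1.571 -0.   ]
[452.5, -409.5, 76.0, -86.5] -> [-0.09, 7.23, 0.1] roll -0.000
weight [([453.6, -412.5, 75.7], 0.56)]
pan_top [([453.7, -414.0, 55.9], 0.7)]
weight [([453.0, -411.3, 75.0], 0.87)]
pan_top [([450.4, -410.5, 59.4], 0.56)]
t 39.77 pos [ 451.6 -410.5  148.4] yaw -86.52 F [-0.6 -1.3 -0.7] w 64.9 q7 -0.71 rp [-1.571 -0.   ]
[452.5, -409.5, 66.0, -86.5] -> [-0.09, 8.24, 0.1] roll -0.000
```

View pics/c2.png

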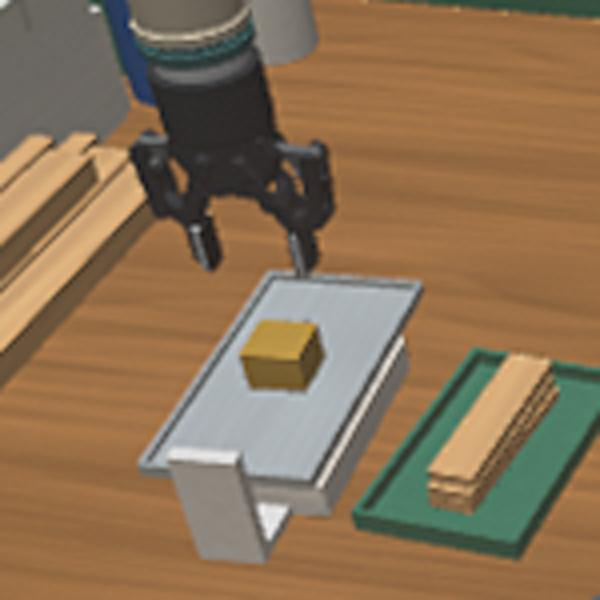

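View pics/c1.png

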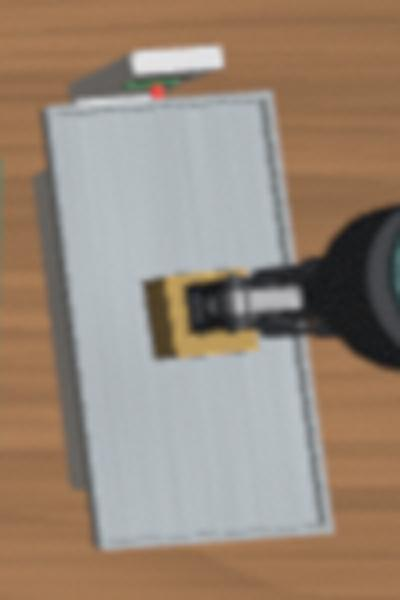

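Request:
apply_moves(
  motion=[
    [0, 4, 0, 0, 6.5],
    [0, 7, 0, 0, 6.5],
    [0, 8.2, 0, 0, 6.5],
    [0, 8.2, 0, 0, 6.5],
    [0, 8.2, 0, 0, 3.5],
    [0, 8.2, 0, 0, 3.5],
    [0, 8.2, 0, 0, 3.5],
    [0, 8.2, 0, 0, 3.5],
    [0, 8.2, 0, 0, 3.5],
    [0, 7.5, 0, 0, 3.5],
    [0, 5, 0, 0, 3.5],
    [0, 1, 0, 0, 3.5],
    [0, -2, 0, 0, 3.5],
    [0, -2, 0, 0, 3.5],
    [0, -2, 0, 0, 3.5],
  ],
)

```text
clock: 41.65
eef_pos: [450.3, -409.1, 166.6]
tool_rot: [-1.574, 0.003, -1.51]
force: [-0.2, -0.2, -5.5]
width: 45.3
```

```bash
python3 t.py 612 264 167 -94
```

```text
t 41.65 pos [ 450.3 -409.1  166.6] yaw -86.51 F [-0.2 -0.2 -5.5] w 45.3 q7 -0.71 rp [-1.574  0.003]
[612.0, 264.0, 167.0, -94.0] -> [-66.2, -0.04, 20.24] roll 0.131
```

Request:
apply_moves(
  motion=[
    [-3, 0, 1, 0, 3.5],
    [-8, 0, 2.5, 0, 3.5],
    [-13, 0, 4, 0, 3.5],
    [-18, 0, 5.5, 0, 3.5],
    [-23, 0, 7, 0, 3.5],
    [-28, 0, 8.5, 0, 3.5],
    [-33, 0, 10.1, 0, 3.5],
    [-38, 0, 11.6, 0, 3.5],
    [-43, 0, 13.2, 0, 3.5],
    [-48, 0, 14.7, 0, 3.5],
    [-53, 0, 16.2, 0, 3.5],
    [-58, 0, 17.7, 0, 3.5],
    [-63, 0, 19.3, 0, 3.5],
    [-66.2, 0, 20.2, 0, 3.5],
    [-66.2, 0, 20.2, 0, 3.5],
    [-66.2, 0, 20.2, 0, 3.5],
    [-66.2, 4, 20.2, 0, 3.5],
    [-66.2, 8, 20.2, 0, 3.5],
    [-66.2, 8, 20.2, 0, 3.5],
    [-66.2, 8, 20.2, 0, 3.5],
  ],
)

```text
clock: 44.15
eef_pos: [614.1, 261.7, 89.4]
tool_rot: [-1.569, -0.0, -1.511]
force: [0.6, 0.3, -4.3]
width: 45.1
```

```bash
python3 t.py 612 264 8.5 -86.5; python3 -c "
from h import *
q=shot('scene','scene13')
";python3 crop.py scene13 340 180 130 130 5 c2; python3 t.py 612 264 8.5 -86.5
```

```text
t 44.15 pos [614.1 261.7  89.4] yaw -86.60 F [ 0.6  0.3 -4.3] w 45.1 q7 -1.79 rp [-1.569 -0.   ]
[612.0, 264.0, 8.5, -86.5] -> [-0.24, 8.09, -0.2] roll -0.002
t 44.20 pos [614.6 262.2  90.2] yaw -86.58 F [ 0.1 -0.  -4.2] w 45.2 q7 -1.79 rp [-1.568e+00  1.000e-03]
[612.0, 264.0, 8.5, -86.5] -> [-0.2, 8.17, -0.25] roll -0.001
```

View pics/c2.png

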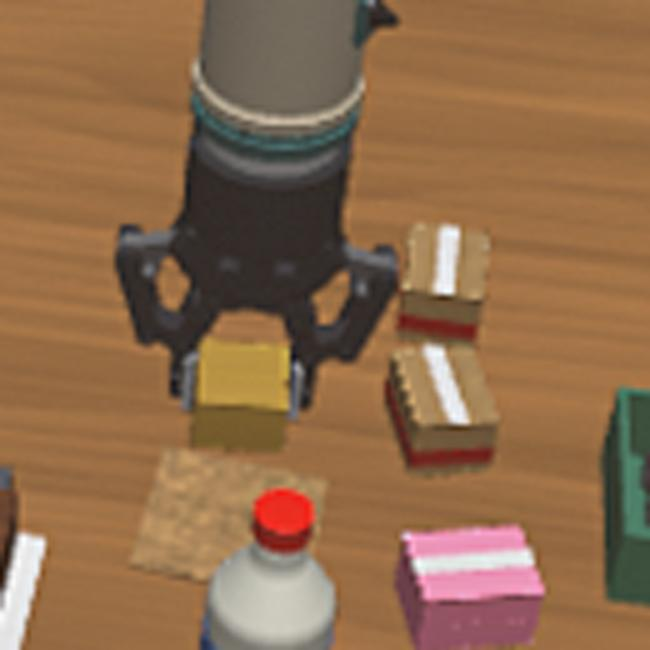

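Request:
apply_moves(
  motion=[
    [-0.2, 3, -0.2, 0, 3.5],
    [-0.2, 6, -0.2, 0, 3.5],
    [-0.2, 7.4, -0.2, 0, 3.5],
    [-0.2, 7.8, -0.2, 0, 3.5],
    [-0.2, 8, -0.2, 0, 3.5],
    [-0.2, 8, -0.2, 0, 3.5],
  ],
)

```text
clock: 44.95
eef_pos: [611.7, 264.5, 11.1]
tool_rot: [-1.569, 0.001, -1.51]
force: [-4.8, -1.4, 5.2]
width: 44.9
```

```bash
python3 t.py 612 264 8.5 -86.5
```

```text
t 44.95 pos [611.7 264.5  11.1] yaw -86.53 F [-4.8 -1.4  5.2] w 44.9 q7 -1.78 rp [-1.569e+00  1.000e-03]
[612.0, 264.0, 8.5, -86.5] -> [0.05, 0.26, 0.03] roll -0.001
```

Request:
apply_moves(
  motion=[
    [0, 0, 0, 0, 5],
    [0, 0, 0, 0, 6.5],
    [0, 0, 0, 0, 6.5],
    [0, -3, 0, 0, 6.5],
    [0, -8, 0, 0, 6.5],
    [0, -14, 0, 0, 6.5],
    [0, -18, 0, 0, 6.5],
    [0, -18, -6, 0, 6.5],
    [0, -18, -12, 0, 6.5],
    [0, -18, -18, 0, 6.5],
    [10, -18, -18, 0, 6.5],
    [20, -18, -18, 0, 6.5],
    [20, -18, -18, 0, 6.5],
  ],
)

```text
clock: 46.58
eef_pos: [443.0, 65.1, 188.8]
tool_rot: [-1.569, 0.0, -1.508]
force: [1.4, -0.1, -0.6]
width: 65.0
```

```bash
python3 -c "
from h import *
p=shot('top','top14');q=shot('scene','scene14')
";python3 crop.py scene14 340 180 130 130 5 c2;python3 crop.py top14 165 170 100 150 5 c1; python3 t.py 522.5 369 170 -74
```

```text
t 46.67 pos [442.9  58.6 188.9] yaw -87.23 F [ 0.8  0.8 -0.6] w 64.7 q7 -1.56 rp [-1.57  -0.003]
[522.5, 369.0, 170.0, -74.0] -> [-30.62, 1.89, 9.45] roll -0.231
```

View pics/c2.png

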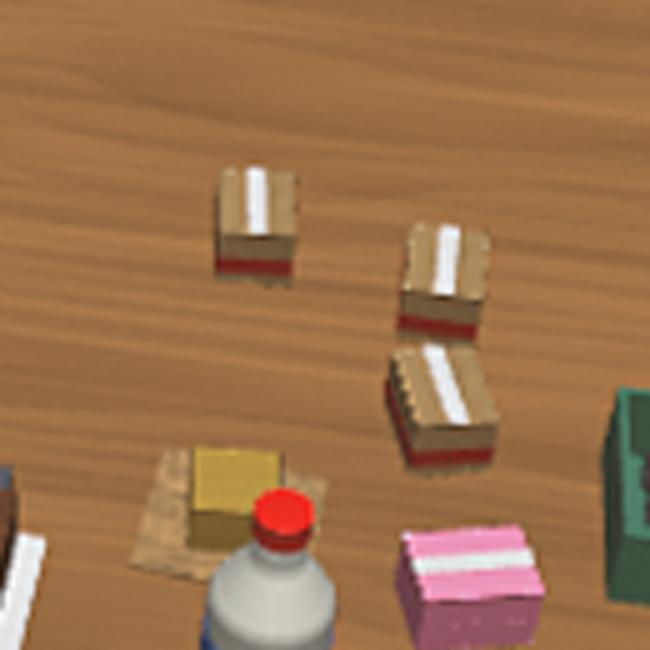

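View pics/c1.png

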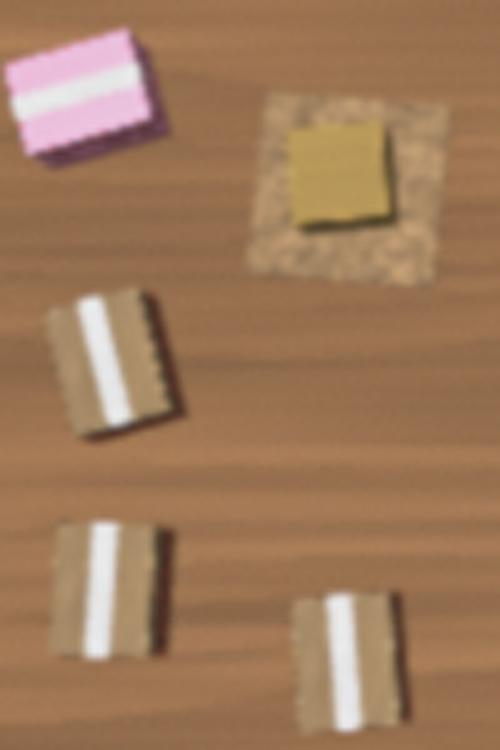

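Request:
apply_moves(
  motion=[
    [-6, 0, 1.9, -0.04, 6.8],
    [-12, 0, 3.8, -0.1, 6.8],
    [-18, 0, 5.7, -0.15, 6.8],
    [-24, 0, 7.6, -0.22, 6.8],
    [-31, 0, 9.7, -0.22, 6.8],
    [-31, 0, 9.7, -0.22, 6.8],
    [-31, 5, 9.7, -0.22, 6.8],
    [-31, 10, 9.7, -0.22, 6.8],
    [-31, 12, 9.7, -0.22, 6.8],
    [-31, 12, 9.7, -0.22, 6.8],
    [-31, 12, 9.7, -0.22, 6.8],
  ],
)

```text
clock: 48.05
eef_pos: [522.0, 382.4, 70.3]
tool_rot: [-1.568, 0.001, -1.29]
force: [0.0, 1.2, 0.4]
width: 68.0
```

```bash
python3 -c "
from h import *
q=shot('scene','scene15')
";python3 crop.py scene15 340 160 130 130 5 c2; python3 t.py 522.5 369 8 -74
```

```text
t 48.10 pos [522.1 382.5  70.5] yaw -73.93 F [ 0.4  0.7 -0.1] w 68.1 q7 -1.83 rp [-1.567e+00  1.000e-03]
[522.5, 369.0, 8.0, -74.0] -> [1.31, 6.25, -0.34] roll 0.001
```

View pics/c2.png

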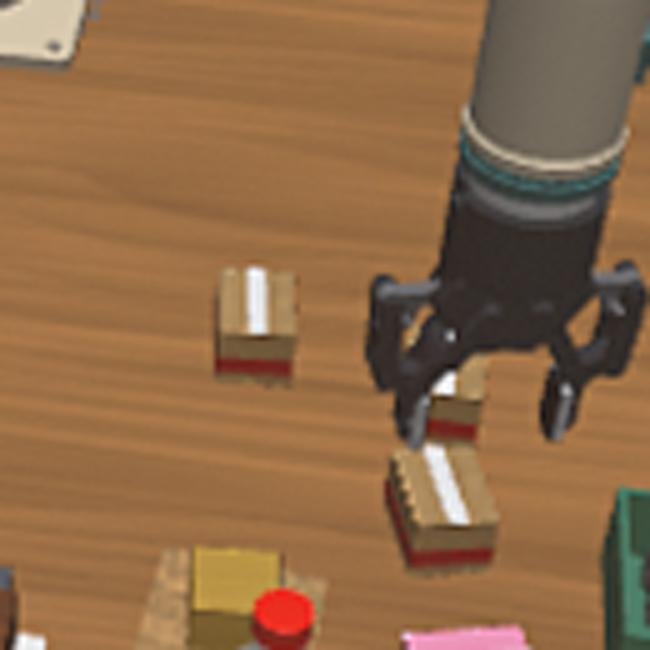

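Request:
apply_moves(
  motion=[
    [1.3, 0, -0.3, 0, 6.8],
    [1.3, 0, -0.3, 0, 6.8],
    [1.3, 2, -0.3, 0, 6.8],
    [1.3, 5, -0.3, 0, 6.8],
    [1.3, 6.4, -0.3, 0, 6.8],
    [1.3, 6.4, -0.3, 0, 6.8],
    [1.3, 6.4, -0.3, 0, 3.5],
    [1.3, 6.4, -0.3, 0, 3.5],
    [1.3, 6.4, -0.3, 0, 3.5],
    [1.3, 6.4, -0.3, 0, 3.5],
    [1.3, 6.4, -0.3, 0, 3.5],
    [1.3, 6.4, -0.3, 0, 3.5],
  ],
)

```text
clock: 49.6
eef_pos: [522.0, 368.9, 5.3]
tool_rot: [-1.569, 0.001, -1.29]
force: [-0.2, -0.6, 6.1]
width: 44.6
```

```bash
python3 t.py 522.5 369 170 -74
```

```text
t 49.60 pos [522.  368.9   5.3] yaw -73.91 F [-0.2 -0.6  6.1] w 44.6 q7 -1.81 rp [-1.569e+00  1.000e-03]
[522.5, 369.0, 170.0, -74.0] -> [0.0, -16.47, 0.05] roll 0.002
```

Request:
apply_moves(
  motion=[
    [0, -0.5, 0, 0, 3.5],
    [0, -3, 0, 0, 3.5],
    [0, -7, 0, 0, 3.5],
    [0, -11, 0, 0, 3.5],
    [0, -15, 0, 0, 3.5],
    [0, -16.5, 0, 0, 3.5],
    [0, -16.5, 0, 0, 3.5],
    [0, -16.5, 0, 0, 3.5],
  ],
)

```text
clock: 50.6
eef_pos: [520.1, 367.6, 167.3]
tool_rot: [-1.574, -0.001, -1.29]
force: [-0.3, 0.0, -1.8]
width: 44.4
```

```bash
python3 t.py 527.5 -405 170 -86.5
```

```text
t 50.60 pos [520.1 367.6 167.3] yaw -73.91 F [-0.3  0.  -1.8] w 44.4 q7 -1.83 rp [-1.574e+00 -1.000e-03]
[527.5, -405.0, 170.0, -86.5] -> [74.44, -0.27, -20.7] roll 0.220
```

Request:
apply_moves(
  motion=[
    [4, 0, -1.1, 0, 3.5],
    [9, 0, -2.5, 0.03, 3.5],
    [14, 0, -3.9, 0.06, 3.5],
    [19, 0, -5.3, 0.09, 3.5],
    [24, 0, -6.7, 0.12, 3.5],
    [29, 0, -8.1, 0.15, 3.5],
    [34, 0, -9.5, 0.18, 3.5],
    [39, 0, -10.8, 0.22, 3.5],
    [44, 0, -12.2, 0.22, 3.5],
    [49, 0, -13.6, 0.22, 3.5],
    [54, 0, -15, 0.22, 3.5],
    [59, 0, -16.4, 0.22, 3.5],
    [64, 0, -17.8, 0.22, 3.5],
    [69, 0, -19.2, 0.22, 3.5],
    [73, 0, -20.3, 0.22, 3.5],
    [74.4, 0, -20.7, 0.22, 3.5],
    [74.4, 0, -20.7, 0.22, 3.5],
    [74.4, 0, -20.7, 0.22, 3.5],
  ],
)

```text
clock: 52.85
eef_pos: [529.0, -401.2, 168.4]
tool_rot: [-1.572, 0.003, -1.508]
force: [-0.2, 0.6, -2.1]
width: 44.1
```

```bash
python3 t.py 527.5 -405 76 -86.5;  python3 -c "
from h import *
q=shot('scene','scene16')
";python3 crop.py scene16 100 110 150 150 4 c2; python3 t.py 527.5 -405 76 -86.5
```

```text
t 52.85 pos [ 529.  -401.2  168.4] yaw -86.39 F [-0.2  0.6 -2.1] w 44.1 q7 -0.79 rp [-1.572  0.003]
[527.5, -405.0, 76.0, -86.5] -> [0.37, 9.24, -0.17] roll 0.002
t 52.90 pos [ 529.2 -401.2  168.7] yaw -86.37 F [ 0.3  0.5 -3. ] w 44.4 q7 -0.79 rp [-1.571  0.002]
[527.5, -405.0, 76.0, -86.5] -> [0.37, 9.27, -0.2] roll 0.002
```

View pics/c2.png

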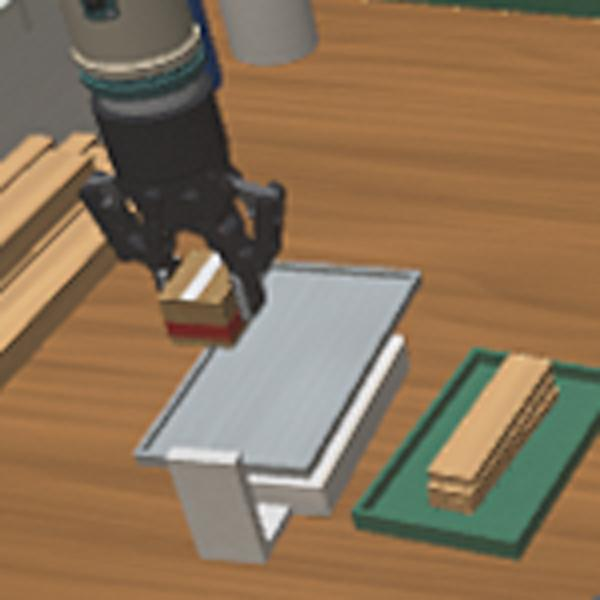

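Request:
apply_moves(
  motion=[
    [0.4, 0, -0.2, 0, 3.5],
    [0.4, 3, -0.2, 0, 3.5],
    [0.4, 6, -0.2, 0, 3.5],
    [0.4, 8, -0.2, 0, 3.5],
    [0.4, 9, -0.2, 0, 3.5],
    [0.4, 9.4, -0.2, 0, 3.5],
    [0.4, 9.4, -0.2, 0, 3.5],
    [0.4, 9.4, -0.2, 0, 3.5],
  ],
)

```text
clock: 53.9
eef_pos: [527.4, -408.4, 76.3]
tool_rot: [-1.569, -0.001, -1.51]
force: [0.9, -0.4, -1.9]
width: 44.5
```

```bash
python3 t.py 527.5 -405 73 -86.5
```

```text
t 53.90 pos [ 527.4 -408.4   76.3] yaw -86.52 F [ 0.9 -0.4 -1.9] w 44.5 q7 -0.77 rp [-1.569e+00 -1.000e-03]
[527.5, -405.0, 73.0, -86.5] -> [-0.34, 0.33, 0.03] roll -0.000
```

Request:
apply_moves(
  motion=[
    [-0.3, 0.2, 0, 0, 3.5],
    [-0.3, 0.4, 0, 0, 3.5],
    [-0.3, 0.4, 0, 0, 3.5],
    [-0.3, 0.4, 0, 0, 5],
    [-0.3, 0.4, 0, 0, 6],
    [-0.3, 0.4, 0, 0, 6],
    [-0.3, -2, 0, 0, 6],
    [-0.3, -6, 0, 0, 6.5],
    [-0.3, -10, 0, 0, 6.5],
    [-0.3, -10, 0, 0, 6.5],
    [-0.3, -10, 0, 0, 6.5],
  ],
)

```text
clock: 55.28
eef_pos: [526.3, -404.6, 174.9]
tool_rot: [-1.571, 0.001, -1.51]
force: [-0.7, 0.6, -0.3]
width: 64.6
```

```bash
python3 t.py 417.5 367.5 175 -91;  python3 -c "
from h import *
q=shot('scene','scene17');p=shot('top','top17')
";python3 crop.py scene17 100 110 150 150 4 c2; python3 crop.py top17 165 170 100 150 4 c1; python3 t.py 417.5 367.5 175 -91
```

```text
t 55.27 pos [ 526.3 -404.6  174.9] yaw -86.52 F [-0.7  0.6 -0.3] w 64.6 q7 -0.79 rp [-1.571e+00  1.000e-03]
[417.5, 367.5, 175.0, -91.0] -> [-77.73, -0.01, -6.16] roll 0.078
t 55.38 pos [ 525.9 -404.3  173.9] yaw -86.52 F [-0.9 -0.5 -0.2] w 64.9 q7 -0.79 rp [-1.573  0.002]
[417.5, 367.5, 175.0, -91.0] -> [-77.7, -0.11, -6.13] roll 0.078
```

View pics/c2.png

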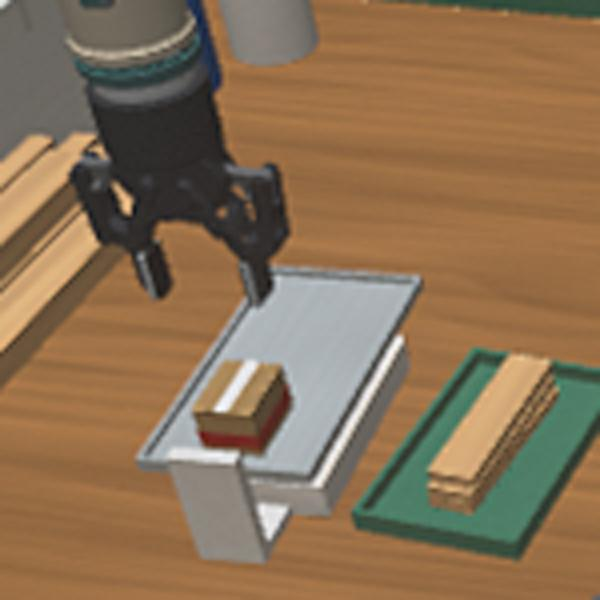

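View pics/c1.png

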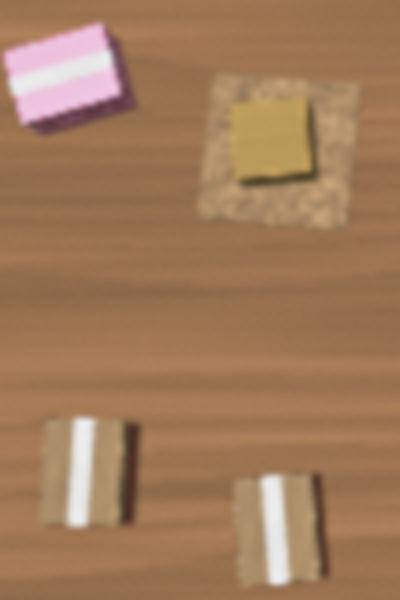

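Request:
apply_moves(
  motion=[
    [-6, 0, -0.5, 0, 6.8],
    [-12, 0, -1, 0, 6.8],
    [-18, 0, -1.4, 0.03, 6.8],
    [-24, 0, -1.9, 0.078, 6.8],
    [-30, 0, -2.4, 0.078, 6.8],
    [-36, 0, -2.8, 0.078, 6.8],
    [-42, 0, -3.3, 0.078, 6.8],
    [-48, 0, -3.8, 0.078, 6.8],
    [-54, 0, -4.3, 0.078, 6.8],
    [-60, 0, -4.7, 0.078, 6.8],
    [-66, 0, -5.2, 0.078, 6.8],
    [-72, 0, -5.7, 0.078, 6.8],
    [-77.7, 0, -6.1, 0.078, 6.8],
    [-77.7, 0, -6.1, 0.078, 6.8],
    [-77.7, 0, -6.1, 0.078, 6.8],
    [-77.7, 5, -6.1, 0.078, 6.8],
    [-77.7, 10, -6.1, 0.078, 6.8],
    [-77.7, 10, -6.1, 0.078, 6.8],
    [-77.7, 10, -6.1, 0.078, 6.8],
    [-77.7, 10, -6.1, 0.078, 6.8],
  ],
)

```text
clock: 57.88
eef_pos: [420.0, 367.4, 77.5]
tool_rot: [-1.568, 0.002, -1.589]
force: [-0.1, -0.0, 0.3]
width: 67.7
```

```bash
python3 -c "
from h import *
q=shot('scene','scene18')
";python3 crop.py scene18 340 160 130 130 5 c2; python3 t.py 417.5 367.5 6 -91
```

```text
t 57.92 pos [419.8 367.6  77.4] yaw -91.01 F [ 0.9  0.5 -0.3] w 68.3 q7 -2.13 rp [-1.568  0.002]
[417.5, 367.5, 6.0, -91.0] -> [0.01, 7.14, -0.23] roll -0.000
```

View pics/c2.png

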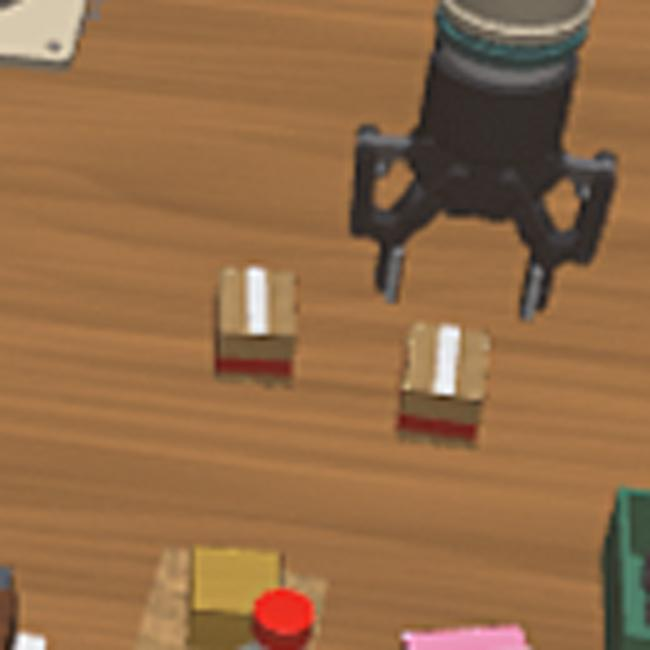

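Request:
apply_moves(
  motion=[
    [0, 3, -0.2, 0, 6.8],
    [0, 6, -0.2, 0, 6.8],
    [0, 7.1, -0.2, 0, 6.8],
    [0, 7.1, -0.2, 0, 6.8],
    [0, 7.1, -0.2, 0, 3.5],
    [0, 7.1, -0.2, 0, 3.5],
    [0, 7.1, -0.2, 0, 3.5],
    [0, 7.1, -0.2, 0, 3.5],
    [0, 7.1, -0.2, 0, 3.5],
    [0, 7.1, -0.2, 0, 3.5],
  ],
)

```text
clock: 59.18
eef_pos: [417.4, 367.6, 5.8]
tool_rot: [-1.569, 0.002, -1.588]
force: [-0.1, -0.2, 6.9]
width: 44.3
```

```bash
python3 t.py 417.5 367.5 175 -91
```

```text
t 59.17 pos [417.4 367.6   5.8] yaw -90.99 F [-0.1 -0.2  6.9] w 44.3 q7 -2.11 rp [-1.569  0.002]
[417.5, 367.5, 175.0, -91.0] -> [0.01, -16.92, 0.01] roll 0.000
```

Request:
apply_moves(
  motion=[
    [0, -0.5, 0, 0, 3.5],
    [0, -3, 0, 0, 3.5],
    [0, -7, 0, 0, 3.5],
    [0, -11, 0, 0, 3.5],
    [0, -15, 0, 0, 3.5],
    [0, -17, 0, 0, 3.5],
    [0, -17, 0, 0, 3.5],
    [4, -17, 0.3, 0, 3.5],
    [9, -17, 0.6, 0, 3.5],
    [14, -17, 0.9, 0, 3.5],
    [19, -17, 1.2, 0, 3.5],
    [24, -17, 1.5, -0.03, 3.5],
    [29, -17, 1.8, -0.05, 3.5],
    [34, -17, 2.1, -0.078, 3.5],
    [39, -17, 2.4, -0.078, 3.5],
    [44, -17, 2.8, -0.078, 3.5],
    [48, -17, 3, -0.078, 3.5],
    [50, -17, 3.1, -0.078, 3.5],
    [50, -17, 3.1, -0.078, 3.5],
  ],
)

```text
clock: 61.55
eef_pos: [437.9, -134.9, 173.3]
tool_rot: [-1.573, 0.0, -1.514]
force: [-0.5, 0.7, -3.0]
width: 44.3
```

```bash
python3 t.py 452.5 -409.5 175 -86.5
```

```text
t 61.55 pos [ 437.9 -134.9  173.3] yaw -86.73 F [-0.5  0.7 -3. ] w 44.3 q7 -1.13 rp [-1.573  0.   ]
[452.5, -409.5, 175.0, -86.5] -> [27.49, -0.17, -0.11] roll -0.004
```

Request:
apply_moves(
  motion=[
    [5, 0, 0, 0, 3.5],
    [10, 0, 0, 0, 3.5],
    [15, 0, 0, 0, 3.5],
    [20, 0, 0, 0, 3.5],
    [25, 0, -0.1, 0, 3.5],
    [27.5, 0, -0.1, 0, 3.5],
    [27.5, 0, -0.1, 0, 3.5],
    [27.5, 0, -0.1, 0, 3.5],
    [27.5, 3, -0.1, 0, 3.5],
    [27.5, 6, -0.1, 0, 3.5],
    [27.5, 8.5, -0.1, 0, 3.5],
    [27.5, 8.5, -0.1, 0, 3.5],
    [27.5, 8.5, -0.1, 0, 3.5],
  ],
)

```text
clock: 63.18
eef_pos: [455.6, -407.5, 90.2]
tool_rot: [-1.57, -0.0, -1.509]
force: [1.2, -0.1, -2.9]
width: 44.2
```

```bash
python3 t.py 452.5 -409.5 69 -86.5;  python3 -c "
from h import *
q=shot('scene','scene19')
";python3 crop.py scene19 100 110 150 150 4 c2; python3 t.py 452.5 -409.5 69 -86.5
```

```text
t 63.17 pos [ 455.6 -407.5   90.2] yaw -86.44 F [ 1.2 -0.1 -2.9] w 44.2 q7 -0.69 rp [-1.57 -0.  ]
[452.5, -409.5, 69.0, -86.5] -> [0.19, 2.12, -0.32] roll 0.001
t 63.23 pos [ 455.7 -408.    90.6] yaw -86.46 F [ 1.  0. -2.] w 44.2 q7 -0.69 rp [-1.569e+00 -1.000e-03]
[452.5, -409.5, 69.0, -86.5] -> [0.13, 2.16, -0.33] roll 0.001
```

View pics/c2.png

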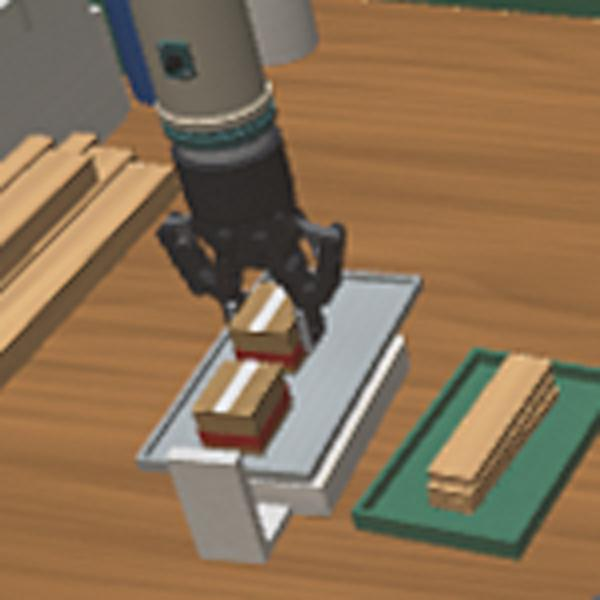

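Request:
apply_moves(
  motion=[
    [0.1, 0, -0.3, 0, 3.5],
    [0.1, 1, -0.3, 0, 3.5],
    [0.1, 1.8, -0.3, 0, 3.5],
    [0.1, 2.1, -0.3, 0, 3.5],
    [0.1, 2.3, -0.3, 0, 3.5],
    [0.1, 2.3, -0.3, 0, 3.5],
    [0.1, 2.3, -0.3, 0, 5],
    [0.1, 2.3, -0.3, 0, 6],
    [0.1, 2.3, -0.3, 0, 6],
    [0.1, 0, -0.3, 0, 6],
    [0.1, -4, -0.3, 0, 6.5],
    [0.1, -8, -0.3, 0, 6.8],
    [0.1, -8, -0.3, 0, 6.8],
    [0.1, -8, -0.3, 0, 6.8],
  ],
)

```text
clock: 64.97
eef_pos: [451.5, -408.9, 169.1]
tool_rot: [-1.571, 0.0, -1.51]
force: [0.2, 0.2, -0.1]
width: 67.7
```

```bash
 python3 -c "
from h import *
q=shot('scene','scene20');p=shot('top','top20')
";python3 crop.py scene20 100 110 150 150 4 c2; python3 crop.py top20 165 170 100 150 4 c1; python3 t.py 384 255.8 175 -85
```

```text
t 65.08 pos [ 451.1 -408.6  168.1] yaw -86.51 F [-0.2 -0.2  0.6] w 68.0 q7 -0.70 rp [-1.572  0.002]
[384.0, 255.8, 175.0, -85.0] -> [-66.72, -0.69, -2.66] roll -0.026
```

View pics/c2.png

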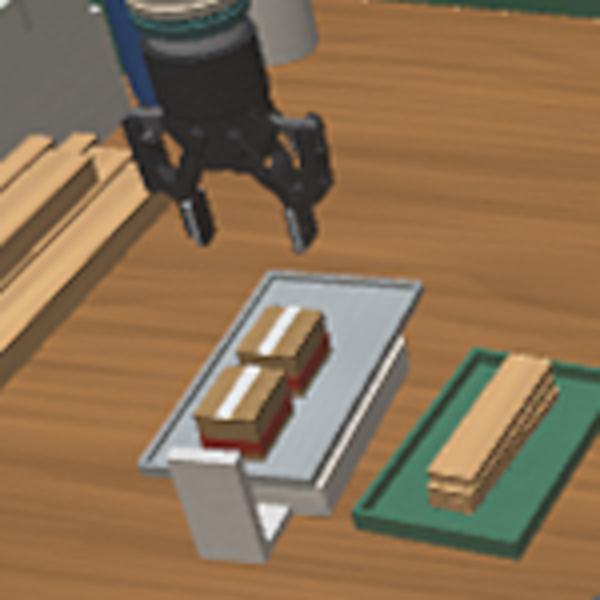

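View pics/c1.png

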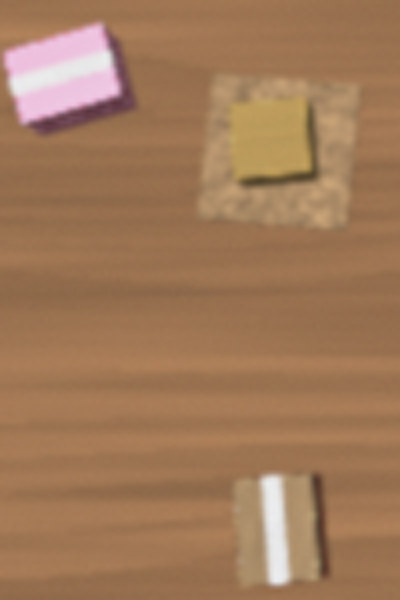

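Request:
apply_moves(
  motion=[
    [-6, -0.5, 0.5, 0, 6.8],
    [-12, -0.5, 1, 0, 6.8],
    [-18, -0.5, 2, 0, 6.8],
    [-24, -0.5, 3, 0, 6.8],
    [-30, -0.5, 3, 0, 6.8],
    [-36, -0.5, 3, 0, 6.8],
    [-42, -0.5, 3, 0, 6.8],
    [-48, -0.5, 3, 0, 6.8],
    [-54, -0.5, 1, 0, 6.8],
    [-60, -0.5, -1, -0.026, 6.8],
    [-66.7, -0.5, -2.7, -0.026, 6.8],
    [-66.7, -0.5, -2.7, -0.026, 6.8],
    [-66.7, -0.5, -2.7, -0.026, 6.8],
    [-66.7, 4, -2.7, -0.026, 6.8],
    [-66.7, 9, -2.7, -0.026, 6.8],
    [-66.7, 9, -2.7, -0.026, 6.8],
    [-66.7, 9, -2.7, -0.026, 6.8],
    [-66.7, 9, -2.7, -0.026, 6.8],
  ],
)

```text
clock: 67.32
eef_pos: [385.7, 255.1, 81.2]
tool_rot: [-1.568, 0.002, -1.485]
force: [0.2, -0.6, 0.2]
width: 67.8
```

```bash
python3 -c "
from h import *
q=shot('scene','scene21')
";python3 crop.py scene21 340 160 130 130 5 c2; python3 t.py 384 255.8 6 -85
```

```text
t 67.38 pos [385.5 255.3  81.1] yaw -85.06 F [-0.2  0.   0.5] w 67.8 q7 -1.90 rp [-1.568  0.002]
[384.0, 255.8, 6.0, -85.0] -> [-0.07, 7.51, -0.14] roll -0.001
```

View pics/c2.png

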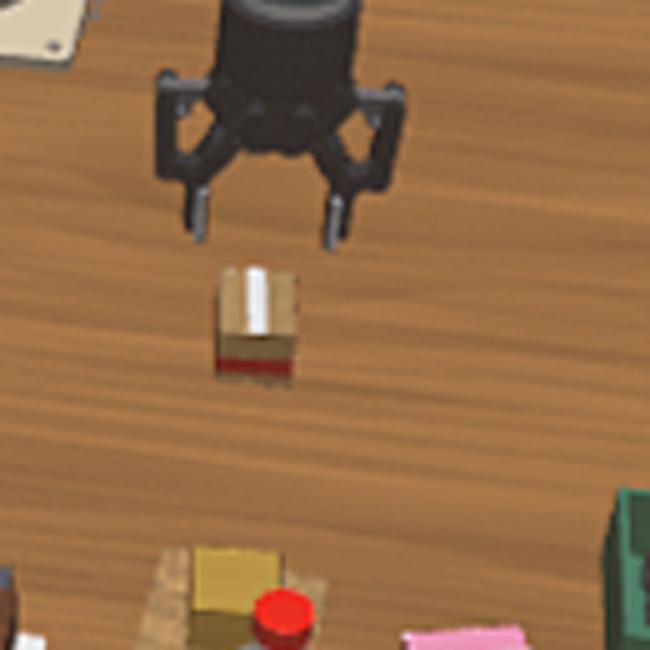

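Request:
apply_moves(
  motion=[
    [-0.1, 3, -0.1, 0, 6.8],
    [-0.1, 6, -0.1, 0, 6.8],
    [-0.1, 7.5, -0.1, 0, 6.8],
    [-0.1, 7.5, -0.1, 0, 6.8],
    [-0.1, 7.5, -0.1, 0, 3.5],
    [-0.1, 7.5, -0.1, 0, 3.5],
    [-0.1, 7.5, -0.1, 0, 3.5],
    [-0.1, 7.5, -0.1, 0, 3.5],
    [-0.1, 7.5, -0.1, 0, 3.5],
    [-0.1, 7.5, -0.1, 0, 3.5],
  ],
)

```text
clock: 68.62
eef_pos: [383.7, 256.4, 5.4]
tool_rot: [-1.569, 0.002, -1.484]
force: [-1.2, 0.7, 7.0]
width: 44.7
```

```bash
python3 t.py 377.5 -414 175 -86.5
```

```text
t 68.62 pos [383.7 256.4   5.4] yaw -85.02 F [-1.2  0.7  7. ] w 44.7 q7 -1.31 rp [-1.569  0.002]
[377.5, -414.0, 175.0, -86.5] -> [66.73, -16.96, -6.44] roll 0.026
```

Request:
apply_moves(
  motion=[
    [0, -0.5, 0, 0, 3.5],
    [0, -3, 0, 0, 3.5],
    [0, -7, 0, 0, 3.5],
    [0, -11, 0, 0, 3.5],
    [0, -15, 0, 0, 3.5],
    [0, -17, 0, 0, 3.5],
    [0, -17, 0, 0, 3.5],
    [3, -17, 0.8, 0, 3.5],
    [7, -17, 1.8, 0, 3.5],
    [12, -17, 2.7, 0, 3.5],
    [17, -17, 3, 0, 3.5],
    [22, -17, 3, 0, 3.5],
    [27, -17, 3, 0, 3.5],
    [32, -17, 2.7, 0, 3.5],
    [37, -17, 2, 0, 3.5],
    [42, -17, 1, 0, 3.5],
    [45, -17, 0, 0.026, 3.5],
    [45, -17, 0, 0.026, 3.5],
  ],
)

```text
clock: 70.88
eef_pos: [420.5, -195.2, 173.5]
tool_rot: [-1.573, -0.001, -1.516]
force: [1.5, 0.8, -1.7]
width: 44.4
```

```bash
python3 t.py 377.5 -414 175 -86.5
```

```text
t 70.88 pos [ 420.5 -195.2  173.5] yaw -86.86 F [ 1.5  0.8 -1.7] w 44.4 q7 -0.64 rp [-1.573e+00 -1.000e-03]
[377.5, -414.0, 175.0, -86.5] -> [21.61, -0.15, -5.49] roll -0.006
```

Request:
apply_moves(
  motion=[
    [5, 0, -1.3, 0, 3.5],
    [10, 0, -2.6, 0, 3.5],
    [15, 0, -3.9, 0, 3.5],
    [20, 0, -5.1, 0, 3.5],
    [21.6, 0, -5.5, 0, 3.5],
    [21.6, 0, -5.5, 0, 3.5],
    [21.6, 0, -5.5, 0, 3.5],
    [21.6, 3, -5.5, 0, 3.5],
    [21.6, 6, -5.5, 0, 3.5],
    [21.6, 8.5, -5.5, 0, 3.5],
    [21.6, 8.5, -5.5, 0, 3.5],
    [21.6, 8.5, -5.5, 0, 3.5],
  ],
)

```text
clock: 72.38
eef_pos: [381.3, -410.9, 90.1]
tool_rot: [-1.57, -0.0, -1.509]
force: [0.3, -0.0, -2.0]
width: 44.1
```

```bash
 python3 -c "
from h import *
q=shot('scene','scene22')
";python3 crop.py scene22 100 110 150 150 4 c2; python3 t.py 377.5 -414 64 -86.5
```

```text
t 72.42 pos [ 381.3 -411.4   90.4] yaw -86.46 F [ 0.1 -0.6 -2. ] w 44.7 q7 -0.21 rp [-1.569e+00 -1.000e-03]
[377.5, -414.0, 64.0, -86.5] -> [0.23, 2.64, -0.4] roll 0.001
```

View pics/c2.png

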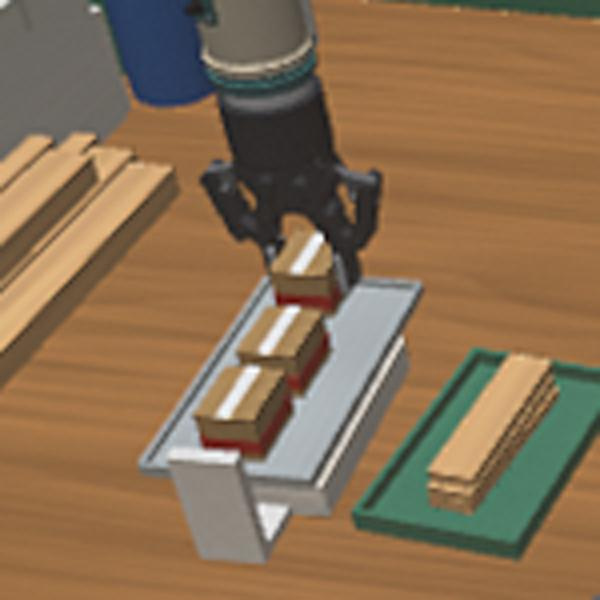

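Request:
apply_moves(
  motion=[
    [0.2, 0, -0.4, 0, 3.5],
    [0.2, 1, -0.4, 0, 3.5],
    [0.2, 2, -0.4, 0, 3.5],
    [0.2, 2.5, -0.4, 0, 3.5],
    [0.2, 2.7, -0.4, 0, 3.5],
    [0.2, 2.8, -0.4, 0, 3.5],
    [0.2, 2.8, -0.4, 0, 5],
    [0.2, 2.8, -0.4, 0, 6],
    [0.2, 2.8, -0.4, 0, 6],
    [0.2, 0, -0.4, 0, 6],
    [0.2, -4, -0.4, 0, 6.5],
    [0.2, -10, -0.4, 0, 6.8],
    [0.2, -14, -0.4, 0, 6.8],
    [-5, -14, 2, 0, 6.8],
    [-10, -14, 4, 0, 6.8],
    [-16, -14, 4, 0, 6.8],
    [-22, -14, 4, 0, 6.8],
    [-28, -14, 4, 0, 6.8],
    [-34, -14, 4, 0, 6.8],
    [-34, -14, 4, 0, 6.8],
  ],
)

```text
clock: 74.92
eef_pos: [399.1, -64.3, 229.1]
tool_rot: [-1.572, 0.003, -1.5]
force: [0.6, -0.3, -0.2]
width: 67.9
```

```bash
 python3 -c "
from h import *
q=shot('scene','scene23');p=shot('top','top23')
for r in (p,q):
  for n in('weight','pad','pan_top','carton1','beam','slat1','hammer','glue','bin'): print(n,[(np.round(d['location'],1).tolist(),round(d['confidence'],2)) for d in ctrl.mark_of(r,n)][:4])
s=ctrl.read_state(); print(s['eef_pos'],s['clock'],s['force'])
";python3 crop.py scene23 100 110 150 150 4 c2;
```

```text
weight [([612.4, 263.3, 18.6], 0.59)]
pad [([610.4, 260.8, -0.7], 0.74)]
pan_top [([453.8, -411.6, 53.4], 0.9), ([687.3, 12.4, 34.0], 0.75), ([451.0, -412.7, 73.7], 0.41)]
carton1 [([528.1, -405.3, 75.7], 0.9), ([648.9, 386.8, 21.6], 0.73), ([378.0, -412.0, 68.8], 0.72), ([737.1, 289.9, 1.9], 0.61)]
beam [([686.7, 15.2, 33.0], 0.93), ([381.7, -412.9, 73.8], 0.57)]
slat1 [([445.7, -253.0, 32.8], 0.78), ([343.0, -12.0, 9.2], 0.67)]
hammer [([726.2, -338.6, -2.1], 0.67)]
glue [([738.2, 284.7, 0.3], 0.9)]
bin []
weight [([613.0, 267.3, 18.4], 0.75), ([531.5, -404.5, 71.9], 0.38)]
pad [([610.1, 261.7, -2.8], 0.71)]
pan_top [([451.3, -411.9, 56.0], 0.89)]
carton1 [([532.9, -405.0, 71.2], 0.9), ([649.6, 383.9, 21.6], 0.82), ([454.0, -409.1, 79.3], 0.81), ([377.4, -415.7, 80.6], 0.78)]
beam [([739.0, 287.5, 1.4], 0.59), ([682.2, 19.1, 28.4], 0.55)]
slat1 [([352.8, -10.9, 6.5], 0.82), ([444.4, -257.1, 33.2], 0.81), ([450.2, -406.9, -2.8], 0.71), ([574.1, 537.2, 2.2], 0.58)]
hammer [([726.2, -338.2, 5.0], 0.56)]
glue [([737.7, 289.5, -0.8], 0.85)]
bin [([576.1, 538.9, 0.3], 0.85)]
[399.69363056 -69.64248797 229.31246674] 75.925 [ 1.15473501  0.39467625 -0.16259154]
```

View pics/c2.png

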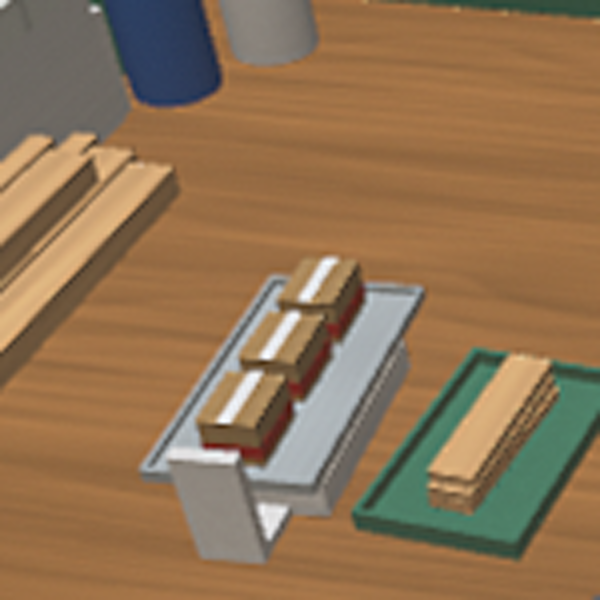

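View pics/top23.png

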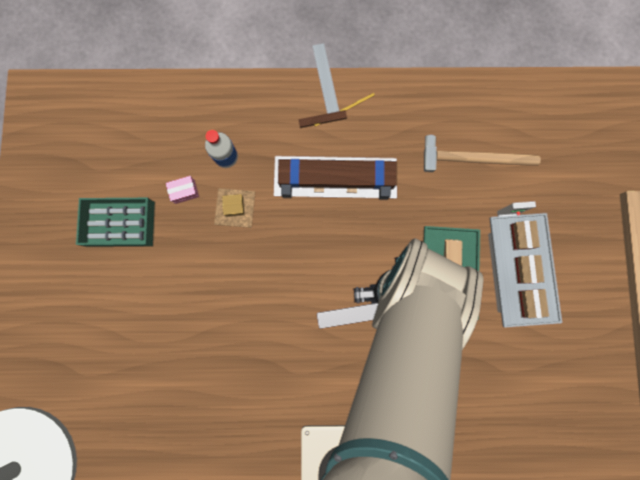

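View pics/scene23.png

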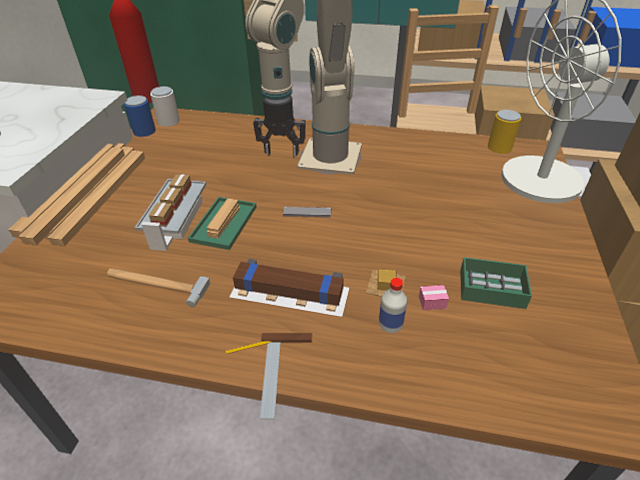

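Request:
apply_moves(
  motion=[
    [0, 0, 0, 0, 6.8],
    [0, 0, 0, 0, 6.8],
    [0, 0, 0, 0, 6.8],
    [0, 0, 0, 0, 6.8],
  ],
)

```text
clock: 76.42
eef_pos: [399.6, -69.7, 229.3]
tool_rot: [-1.571, 0.0, -1.51]
force: [0.0, -0.3, 0.1]
width: 68.0
```

```bash
 python3 -c "
from h import *
q=shot('scene','scene24')
a=cv2.imread('pics/scene23.png').astype(int);b=cv2.imread('pics/scene24.png').astype(int)
d=np.abs(a-b).max(2); d[:165]=0; print((d>40).sum())
print(ctrl.finish_job())
"
```

```text
0
the job is handed in; nothing more can be done
None
```

The kit is made up and the job is handed in, at about 76 s of the 210 s allowed; `finish_job` gives no verdict.

- **Slats:** I drew all three slats out from under the beam and stacked them flat at the centre of the green tray. The networks put the beam at about (687, 15) mm before and after, within their few millimetres of error.
- **Check weight:** The weight stood alone at the middle of the pan, let go, for about a second. The two camera estimates put the pan top at 56 and 59 mm, against 60 mm expected for a 10 mm sink. It then went back on its cork pad, about 3 mm from the centre.
- **Cartons:** Only after that did the only three brown cartons on the bench go on the pan in a row. They sit about 75 mm apart, within about 5 mm of the pan's middle line. The pan top read 53 and 56 mm, against 55 mm expected.
- **Left alone:** The hammer, glue bottle and bolt bin read within 5 mm of their starting positions. I did not touch the grey slat or the pink carton.

In the last pictures nothing on the bench moved between two frames, and the arm was clear of everything. No check failed. The only disagreements were a few millimetres between the two cameras' pan heights and some false extra detections, which I set aside because the pictures did not bear them out.

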